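Emergency lid release of a jar mixer

TASK

The jar mixer has lost power with its lid locked, and the lid will spring up once it is released. First take the carton off the lid and stack it squarely on the carton in the sloped rack, lying on its narrow side in line with it and leaning back against the rack's backstop. Then take the orange release key out of its block, feel through the slot in the mixer's deck for the hidden hole in the latch bar until the tip drops in, and draw the bar along the slot the way the arrow points until the lid springs open; finally put the key back upright and fully home in its own hole in the block, and leave the other things on the worktop where they are.

Things in the scene. Friction and masses are not known exactly. Their poses are not given: they have to be found in the camera images.
- slot (a point): Centre of the open slot in the white jar mixer's front deck, level with the deck's top (80 mm up). Mixer fixed, 274 mm deep, 268 mm wide. Axes: x to the back, towards the lid; y left, along the slot; z up. Slot 96 mm long (y -48 to 48), 16 mm wide, dark inside with a grey lip. Mixer's front face at x = -37 mm, lid's front edge at x = +40 mm (its thin grip lip at +34).
- bar_plane (a point): Point 9 mm below slot, same axes, on the top face of the steel latch bar, which fills the slot from end to end. Its one opening, the eye, is 15 mm long in y, as wide as the slot and 17 mm deep to a solid floor. Where the bar stopped is not known: the eye's centre is somewhere from y = +22 to -12 mm.
- arrow (a point): Tip of the arrow engraved in the deck in front of the slot; it points to -y, the way the latch bar must be drawn. The bar slides along y with about 3 N of friction and stays where left. It cannot go past eye centre y = +22 mm (fully locked); it lets the lid go when the eye's centre is at y = -26 mm and stops at -34 mm.
- lid (a joint): The mixer's grey lid, angle in rad: about 0.02 shut and locked, 1.4 fully open. A flat plate 236 mm wide (y) and 180 mm deep (x), its top 18 mm above the deck's top, hinged along its far edge, 222 mm behind the slot. The latch holds it shut; released, its spring swings it up and back by itself to about 1.4 within 2 s.
- carton_centre (a point): Centre of the medicine carton (box 45 x 75 x 100 mm, about 50 g) that lies on the mixer's lid on its narrow 45 x 100 mm side: its own y axis (75 mm) is vertical, its z axis (100 mm) and x axis (45 mm) are level. The centre is 38 mm above the lid.
- carton_low_centre (a point): Centre of a loose carton of the same size that already lies in the rack in the same way: on a 45 x 100 mm side, its z axis (100 mm) along the rack's x, one end against the backstop.
- rack_foot (a point): Sloped aluminium carton rack (fixed; it stands sideways, its x roughly to the robot's left): middle of the corner of its board and backstop. Axes tilted with it: x along the board, 0.26 rad down, against the backstop (face x = 0; board from x = -130 mm); y left; z square to the board, up the backstop (110 mm tall, 96 wide). Cheeks 18 mm high at y = 45 and -45. Low carton's centre (-50, 0, 38), stacked one's (-50, 0, 113).
- key_handle (a point): Centre of the orange handle of the release key, which stands upright in the middle hole of its grey block. The handle is a bar 18 x 18 mm square and 78 mm long along z (sides square to its x and y); its lower end rests on the block's top, 39 mm below this point. 60 g.
- key_tip (a point): Rounded tip of the key's steel pin (8 mm diameter, 40 mm long below the handle), 79 mm below the middle of the handle along the key's z axis, which points up.
- key_home (a point): Mouth of the key's hole in the top face of the fixed grey block, 46 mm above the worktop. Hole 13 mm square, right through. Block 62 mm in x, 126 mm in y (its own axes). Two short tools that stay there, 18 mm thick, stand at y = +42 mm (36 mm high above the block) and y = -42 mm (44 mm high), so the fingers go best in front of and behind the key in x.
- timer: Bystander, to be left alone: white digital timer, 66 x 66 x 19 mm; its origin is at its underside.
- label_roll: Bystander, to be left alone: roll of labels lying flat, 70 mm across, 36 mm high; its origin is at its underside.
- amber_bottle: Bystander, to be left alone: amber bottle with a black cap, 40 mm across, 86 mm high; its origin is at its underside.
- dropper: Bystander, to be left alone: amber dropper bottle with a red teat, 42 mm across, 134 mm high; its origin is at its underside.
- store_jar: Bystander, to be left alone: white jar, 68 mm across, 90 mm high; its origin is at its underside.
- pestle: Bystander, to be left alone: white porcelain pestle lying down, 134 mm long, 39 mm thick; its origin is at its underside.
- tape: Bystander, to be left alone: roll of brown tape lying flat, 96 mm across, 48 mm high; its origin is at its underside.

How it is judged:
By the outcome, as a careful person would: the job done as asked, in the order asked, and still so for the second after the job is handed in, with the robot touching nothing.
It also fails if it takes over 72 s, if anything falls off the work surface, if the arm or the gripper's body presses on something with over 40 N, if the wrist force passes 120 N, or if a joint passes its speed limit or range.

ROBOT

A 6-joint arm with a two-finger parallel gripper is mounted at the origin on a cart in front of the work surface, level with it; the furniture and walls round the work are solid. World frame = base frame: x ahead of the robot, y to its left, z up, the work surface at z = 0. Lengths are in m, angles in rad, forces in N, time in s.
With the tool pointing down it reaches from about 0.375 to 0.975 m from the base axis. Payload 3.8 kg.
Tool frame: the origin (TCP) lies midway between the tips of the shut fingers; the grasp point (between the pads) lies 19 mm behind it; z points along the fingers, y is the direction in which the jaws open and shut (so a half turn about z gives the same grasp; the last joint's range is limited). The gripper opens to 85 mm and grips with 20 to 120 N. Pads are 22 mm wide; open, the fingers measure 114 mm over their backs; the gripper's body (76 mm by 85 mm) begins 54 mm behind the grasp point. The pads swing forward as they close: fully open they stand 13 mm farther back than shut.
Start: joints at [-1.204, 0.264, 1.604, -0, 1.274, -0.037], TCP at [0.265, -0.621, 0.231] pointing down, gripper open.
Joint ranges: [-2.63, 2.63], [-0.94, 2.18], [0.31, 2.57], [-1.31, 4.45], [0, 2.66], [-2.55, 2.55]. Speed limits (rad/s): [2.57, 2.57, 3.14, 3.14, 3.14, 3.14].

INTERFACE

Orientations are given as a rotation vector (axis times angle).
In Python, from workcell import bot gives the robot as it stands.
- The arm moves only by the tool drive_tool, never from a script. Its argument "steps" is a list of rows, each a list of 2 entries, a list of its own where there are three numbers: the shift along the tool's x, y, z in mm, then the turn about the tool's z in degrees. In form: [[[dx, dy, dz], twist], ...]. A call has 1 to 8 rows; each row shifts and turns the commanded pose from where the row before left it, along the tool's axes as they then stand; what a row does not reach is not made up. A row lasts 1/12 s, in which the tool goes at most 41.7 mm and 7.16 degrees, less where a joint would pass 70% of its speed; a pose out of reach is approached as far as the arm can. A call is refused whole if a number of a shift passes 41.7 or a number of a turn 7.16, either way. A call with a gripper value outside its range is refused whole. "jaw" is the opening, from 0 (shut) to 1 (fully open), set as the call begins (left out, the last holds). The fingers move at their own pace and stop on an object; "force" is the grip in N (left out, the last holds). Time passes only in rows, so rows that do not move let the fingers close. It gives the time, the measured TCP pose, the force and the opening at its end, in the units of the state.
- bot.read_state(): the state, without advancing time (a new reading comes with each control period).
- bot.read_camera(name): name is "scene" or "top" or "wrist"; returns the picture (384x512x3 uint8, red, green, blue); there is no depth.
- bot.camera_info(name): a dict with "fx", "fy", "cx", "cy" (pixels), "D" ([k1, k2, p1, p2, k3] as OpenCV has them; the pictures are not rectified), "position" and "attitude" of the camera in the world. Camera axes: x right, y down, z forward; pixel columns grow to the right and rows downward; lengths in m; the calibration is good to about 2 mm. A picture is of the moment at which its call begins: read the wrist's pose just before it. camera_info takes no time and is no camera call; for the wrist camera it gives the pose at the moment of the call.
- bot.finish_job(): hands the job in, once; it reports no verdict.
The state is a dict: "time": time; "q": joint angles; "joint_vel": joint speeds; "joint_torque": joint torques, N m; "tool_pos": TCP position; "tcp_rot": TCP orientation; "wrist_force": force on the tool from outside, world axes, zero at the start; "torque": the same for the moment, N m; "width": opening from 0.0 (shut) to 1.0 (fully open).
Only numpy, scipy, OpenCV 4.12 (cv2) and the standard library are available. Lean on these libraries where they do the work, as an engineer would, in place of code of your own. Each camera call takes 0.05 s, during which the arm holds its last target.

## Working session

There is one attempt and no reset: what is moved stays moved. The work goes in short steps, Python scripts to look and compute and a tool call to move; the robot and the scene stay as the last step left them, time stands still between calls to the robot, and variables do not carry over. Pictures are saved under pics/ and viewed, and the job is handed in when it is done.

Besides the shell and the picture viewer there is one more tool, called after "Emit:" by a JSON object that holds its "api" and its "payload", one argument or row to a line. drive_tool: Moves the arm, as the interface text tells. Its arguments: {"type":"object","properties":{"steps":{"type":"array","items":{"type":"array"}},"jaw":{"type":"number"},"force":{"type":"number"}},"required":["steps"]}

```bash
ls; mkdir -p pics
python3 - <<'E'
from workcell import bot
import cv2
for n in ("scene","top","wrist"):
    im=bot.read_camera(n); cv2.imwrite(f"pics/{n}0.png",im[:,:,::-1])
    print(n,bot.camera_info(n))
print(bot.read_state())
E
```

```text
pics
scene {'fx': 475.7379219953933, 'fy': 475.7379219953933, 'cx': 260.8695830064261, 'cy': 183.960606727329, 'D': array([-0.16002237,  0.        ,  0.        ,  0.        ,  0.        ]), 'position': array([-0.92280078, -0.3035102 ,  0.98281966]), 'attitude': array([-1.67029123,  1.42260905, -0.79898441])}
top {'fx': 407.6514457730567, 'fy': 407.6514457730567, 'cx': 251.262804388228, 'cy': 191.7728694286193, 'D': array([0.00916171, 0.        , 0.        , 0.        , 0.        ]), 'position': array([ 0.4348643 , -0.01825313,  1.56116257]), 'attitude': array([-2.17884188,  2.12970976, -0.10757644])}
wrist {'fx': 318.41700165067186, 'fy': 318.41700165067186, 'cx': 259.49605107093714, 'cy': 195.37931004159026, 'D': array([-0.08199198,  0.        ,  0.        ,  0.        ,  0.        ]), 'position': array([ 0.34062293, -0.58706017,  0.37212247]), 'attitude': array([ 2.38537475, -1.57432785, -0.26062621])}
{'time': 0.15, 'q': array([-1.20389144e+00,  2.64621994e-01,  1.60507832e+00, -2.46286988e-05,
        1.27371652e+00, -3.69130085e-02]), 'joint_vel': array([ 0.00086356, -0.00207269, -0.0043685 , -0.00057316, -0.00127099,
        0.00025673]), 'joint_torque': array([-2.25513222e-04, -5.15906060e+01, -3.67960989e+01,  3.22104540e-05,
        8.07329983e-03, -7.64394031e-06]), 'tool_pos': array([ 0.26500299, -0.62017215,  0.23021008]), 'tcp_rot': array([-3.07601152e+00, -6.29665600e-01,  5.06829435e-04]), 'wrist_force': array([-0.30075696, -0.05557987, -0.92314843]), 'torque': array([-0.01631256, -0.05094794, -0.00156544]), 'width': 1.0006747057901075}
```

View pics/scene0.png

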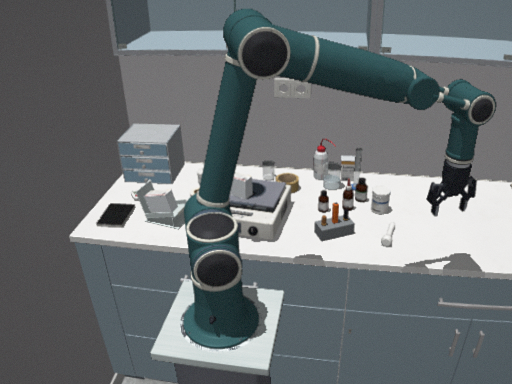

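View pics/top0.png

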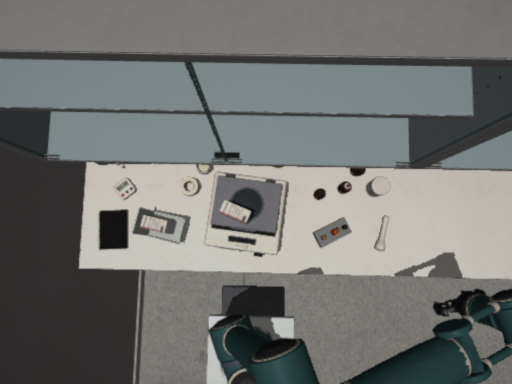

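View pics/wrist0.png

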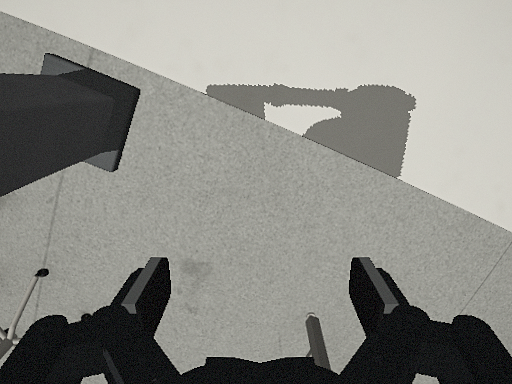

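Scene and top show the mixer near (245,212), the rack at (162,225), the block at (332,232), and the arm clear at right. I'll enlarge the top view.

```bash
cat > h.py <<'E'
import numpy as np, cv2
from scipy.spatial.transform import Rotation as R
def ray(ci,uv):
    K=np.array([[ci['fx'],0,ci['cx']],[0,ci['fy'],ci['cy']],[0,0,1]])
    p=cv2.undistortPoints(np.array(uv,float).reshape(-1,1,2),K,np.array(ci['D'])).reshape(-1,2)
    d=np.c_[p,np.ones(len(p))]@R.from_rotvec(ci['attitude']).as_matrix().T
    return np.array(ci['position']),d
def onz(ci,uv,z):
    o,d=ray(ci,uv); z=np.broadcast_to(z,len(d)); return o+d*((z-o[2])/d[:,2])[:,None]
def proj(ci,X):
    K=np.array([[ci['fx'],0,ci['cx']],[0,ci['fy'],ci['cy']],[0,0,1]])
    Rm=R.from_rotvec(ci['attitude']).as_matrix().T
    rv=cv2.Rodrigues(Rm)[0]; t=-Rm@np.array(ci['position'])
    return cv2.projectPoints(np.array(X,float).reshape(-1,1,3),rv,t,K,np.array(ci['D']))[0].reshape(-1,2)
def crop(im,x0,y0,x1,y1,s,name):
    c=cv2.resize(im[y0:y1,x0:x1],None,fx=s,fy=s,interpolation=cv2.INTER_CUBIC)
    cv2.imwrite(name,c)
E
python3 - <<'E'
from h import *
im=cv2.imread('pics/top0.png')
crop(im,90,150,290,270,4,'pics/top0a.png')
crop(im,270,150,420,270,5,'pics/top0b.png')
im=cv2.imread('pics/scene0.png')
crop(im,90,120,290,240,4,'pics/sc0a.png')
crop(im,280,130,430,250,5,'pics/sc0b.png')
E
```

```text
(no output)
```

View pics/top0a.png

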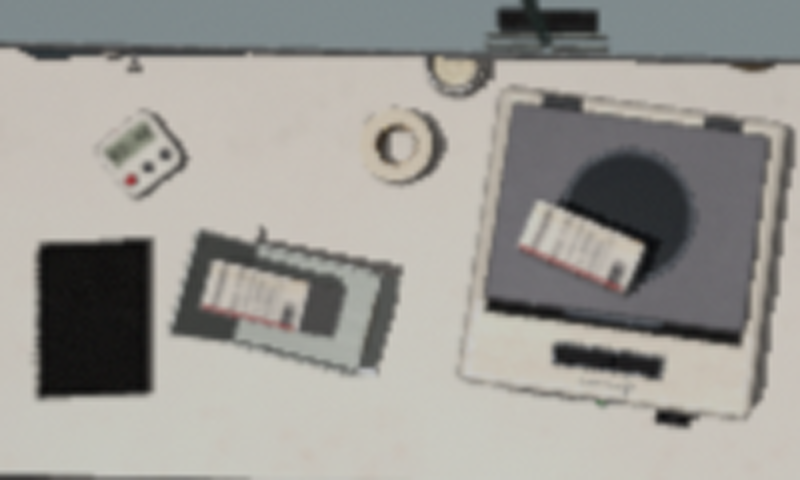

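View pics/top0b.png

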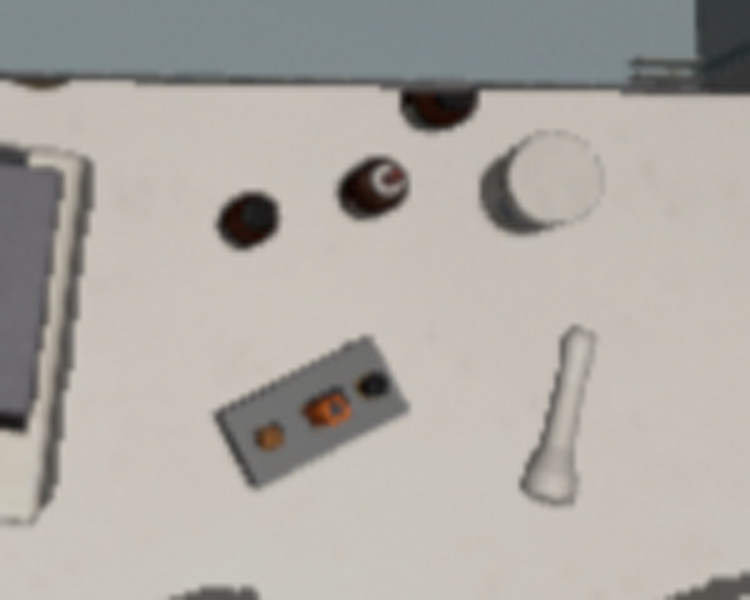

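View pics/sc0a.png

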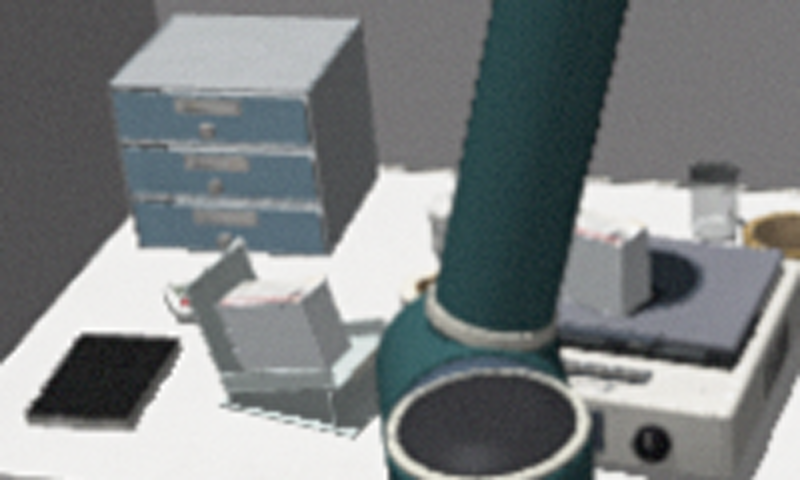

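View pics/sc0b.png

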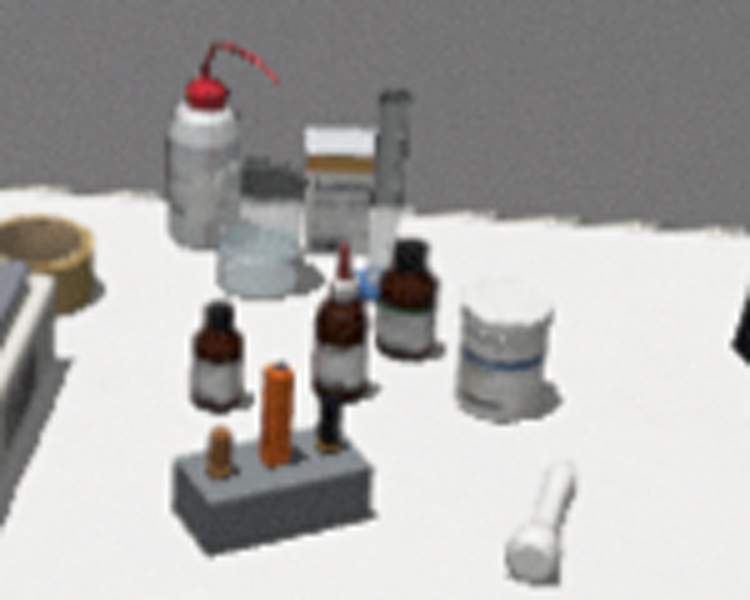

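```bash
cat > m1.py <<'E'
from workcell import bot
from h import *
ci=bot.camera_info('top')
def A(p): return (np.array(p,float)+.5)/4-.5+[90,150]
def B(p): return (np.array(p,float)+.5)/5-.5+[270,150]
np.set_printoptions(precision=4,suppress=True)
def yaw(a,b): d=b-a; return np.degrees(np.arctan2(d[1],d[0])),np.linalg.norm(d[:2])
s=onz(ci,A([(556,344),(552,368),(664,355),(660,378)]),.08); print('slot',s.mean(0),yaw((s[2]+s[3])/2,(s[0]+s[1])/2))
l=onz(ci,A([(514,106),(770,137),(486,302),(741,335)]),.098); print('lid',l,yaw(l[1],l[0]),yaw(l[3],l[2]),yaw(l[2],l[0]),yaw(l[3],l[1]))
f=onz(ci,A([(460,378),(745,418)]),.08); print('front',f.mean(0),yaw(f[1],f[0]))
c=onz(ci,A([(537,199), (657,240), (637,293), (517,247)]),.173); print('cart',c.mean(0),yaw(c[1],c[0]),yaw(c[2],c[3]),yaw(c[2],c[1]))
c=onz(ci,A([(211,261),(310,287),(302,330),(200,305)]),.12); print('low top @.12',c.mean(0),yaw(c[1],c[0]),yaw(c[2],c[3]),yaw(c[2],c[1]))
b=onz(ci,B([(215,413),(366,338),(408,407),(256,488)]),.046); print('block',b.mean(0),yaw(b[1],b[0]),yaw(b[2],b[3]),yaw(b[3],b[0]))
k=onz(ci,B([(337,407)]),.124); print('keytop',k)
k=onz(ci,B([(318,412)]),.046); print('keybase',k)
E
python3 m1.py
```

```text
slot [0.4308 0.0379 0.08  ] (np.float64(85.84325512698985), np.float64(0.09797545659043863))
lid [[ 0.659   0.1287  0.098 ]
 [ 0.6357 -0.104   0.098 ]
 [ 0.481   0.1479  0.098 ]
 [ 0.4569 -0.0808  0.098 ]] (np.float64(84.26345779061995), np.float64(0.23389042500728263)) (np.float64(83.99406847256019), np.float64(0.2300345400207869)) (np.float64(-6.1668641662857695), np.float64(0.17909994223248218)) (np.float64(-7.390802155842873), np.float64(0.1802515717746544))
front [0.3979 0.0423 0.08  ] (np.float64(83.46568969504037), np.float64(0.2591814308671959))
cart [0.5293 0.055  0.173 ] (np.float64(72.40392823533999), np.float64(0.10859160768632221)) (np.float64(70.40028600011854), np.float64(0.10969534990075035)) (np.float64(-19.33484441349543), np.float64(0.048192260945839234))
low top @.12 [0.4812 0.3495 0.12  ] (np.float64(76.73331476774268), np.float64(0.09151325123778525)) (np.float64(77.71927298605347), np.float64(0.0935654654328019)) (np.float64(-7.881393324835403), np.float64(0.038348677461671865))
block [ 0.4682 -0.2929  0.046 ] (np.float64(117.52201318751722), np.float64(0.12531009608424326)) (np.float64(119.04497024609083), np.float64(0.12749145012081678)) (np.float64(29.294819290390972), np.float64(0.062061319893869066))
keytop [[ 0.4699 -0.2966  0.124 ]]
keybase [[ 0.4678 -0.2978  0.046 ]]
```

```bash
cat >> h.py <<'E'
np.set_printoptions(precision=4,suppress=True)
def plan(s,pos,yawdeg=None,maxmm=40):
    """rows from current MEASURED tool pose to pos, tool-x yaw (deg)"""
    Rm=R.from_rotvec(s['tcp_rot']).as_matrix(); x=Rm[:,0]; y0=np.degrees(np.arctan2(x[1],x[0]))
    d=Rm.T@(np.array(pos)-s['tool_pos'])*1000
    tw=0 if yawdeg is None else -((yawdeg-y0+180)%360-180)
    print('tcp',s['tool_pos']*1000,'yaw',round(y0,2),'tilt',Rm[:,2],'local shift mm',d.round(1),'twist',round(tw,2),'q',s['q'].round(2),'F',s['wrist_force'].round(1),'w',round(s['width'],3),'t',s['time'])
E
python3 - <<'E'
from h import *
from workcell import bot
s=bot.read_state(); ci=bot.camera_info('wrist')
T=R.from_rotvec(s['tcp_rot']).as_matrix()
print('cam in tool',T.T@(ci['position']-s['tool_pos']), '\n',T.T@R.from_rotvec(ci['attitude']).as_matrix())
plan(s,[.45,.0,.38],80)
E
```

```text
cam in tool [ 0.0826 -0.001  -0.1419] 
 [[ 0.0001 -0.9471 -0.3209]
 [ 1.     -0.0002  0.0008]
 [-0.0008 -0.3209  0.9471]]
tcp [ 265.003  -620.1721  230.2101] yaw 23.14 tilt [-0.0007  0.0017 -1.    ] local shift mm [ 413.8 -497.9 -148.9] twist -56.86 q [-1.2   0.26  1.61 -0.    1.27 -0.04] F [-0.3 -0.1 -0.9] w 1.001 t 0.15
```

```bash
cat >> h.py <<'E'
def rows(s,pos,yawdeg,n):
    Rm=R.from_rotvec(s['tcp_rot']).as_matrix(); y0=np.degrees(np.arctan2(Rm[1,0],Rm[0,0]))
    tot=(yawdeg-y0+180)%360-180; D=(np.array(pos)-s['tool_pos'])*1000/n
    out=[]
    for i in range(n):
        a=np.radians(y0+tot*i/n); ex=np.array([np.cos(a),np.sin(a)]); ey=np.array([np.sin(a),-np.cos(a)])
        out.append([[round(float(D[:2]@ex),1),round(float(D[:2]@ey),1),round(float(-D[2]),1)],round(-tot/n,2)])
    print('\n'.join(str(out[i:i+8]) for i in range(0,n,8)))
E
python3 - <<'E'
from h import *
from workcell import bot
rows(bot.read_state(),[.455,-.37,.33],72,10)
E
```

```text
[[[27.3, -15.5, -10.0], np.float64(-4.89)], [[28.5, -13.2, -10.0], np.float64(-4.89)], [[29.5, -10.7, -10.0], np.float64(-4.89)], [[30.3, -8.1, -10.0], np.float64(-4.89)], [[30.9, -5.5, -10.0], np.float64(-4.89)], [[31.3, -2.9, -10.0], np.float64(-4.89)], [[31.4, -0.2, -10.0], np.float64(-4.89)], [[31.3, 2.5, -10.0], np.float64(-4.89)]]
[[[31.0, 5.2, -10.0], np.float64(-4.89)], [[30.4, 7.8, -10.0], np.float64(-4.89)]]
```

Emit:
{"api": "drive_tool", "payload": {
  "steps": [
    [[27,-15.5,-10],-4.9],
    [[28.5,-13,-10],-4.9],
    [[29.5,-10.5,-10],-4.9],
    [[30.5,-8,-10],-4.9],
    [[31,-5.5,-10],-4.9],
    [[31.5,-3,-10],-4.9],
    [[31.5,0,-10],-4.9],
    [[31.5,2.5,-10],-4.9]
  ]
}}

```text
time: 0.82
tool_pos: [0.418, -0.419, 0.3114]
tcp_rot: [-2.684, -1.631, 0.0]
wrist_force: [0.1, 0.3, -0.5]
width: 1.001
```

Emit:
{"api": "drive_tool", "payload": {
  "steps": [
    [[31,5,-10],-4.9],
    [[30.5,8,-10],-4.9],
    [[0,0,0],0],
    [[0,0,0],0]
  ]
}}

```text
time: 1.15
tool_pos: [0.4566, -0.3693, 0.332]
tcp_rot: [2.536, 1.852, 0.0]
wrist_force: [-0.0, -0.6, 0.0]
width: 1.0
```

```bash
cat > shot.py <<'E'
import sys,pickle
from workcell import bot
from h import *
n=sys.argv[1]; cam=sys.argv[2] if len(sys.argv)>2 else 'wrist'
ci=bot.camera_info(cam); im=bot.read_camera(cam)[:,:,::-1]
cv2.imwrite(f'pics/{n}_raw.png',im); cv2.imwrite(f'pics/{n}.png',cv2.resize(im,None,fx=1.5,fy=1.5,interpolation=cv2.INTER_CUBIC))
pickle.dump(ci,open(f'{n}.pkl','wb')); plan(bot.read_state(),[0,0,0])
E
python3 shot.py w1
```

```text
tcp [ 455.6157 -370.0192  331.1502] yaw 72.17 tilt [-0.0005 -0.0005 -1.    ] local shift mm [ 213.  -546.9  331.2] twist 0 q [-0.72  0.05  1.67 -0.    1.42 -0.41] F [ 0.  -0.6 -0.5] w 0.999 t 1.2
```

View pics/w1.png

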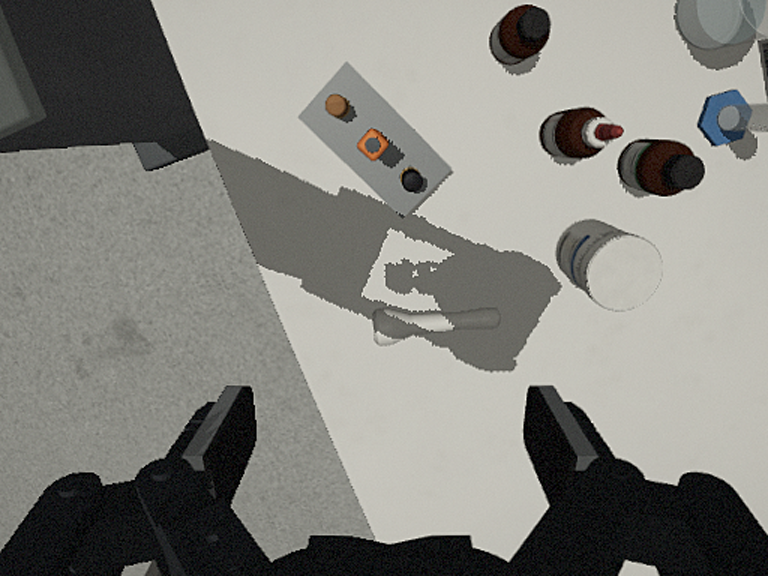

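Wrist view: block corners ~(347,62),(452,172),(405,216),(299,117); key top ~(373,145) from nearly above.

Run:
```python
from h import *
crop(cv2.imread('pics/w1_raw.png'),195,35,305,150,5,'pics/w1a.png')
```

```text
(no output)
```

View pics/w1a.png

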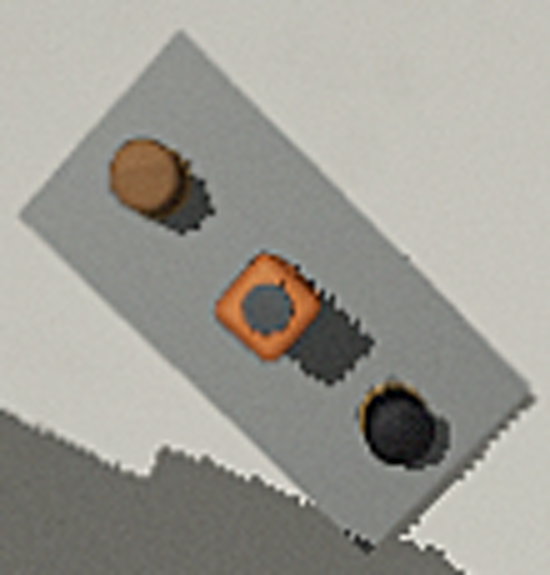

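Run:
```python
from h import *
import pickle
ci=pickle.load(open('w1.pkl','rb'))
def C(p): return (np.array(p,float)+.5)/5-.5+[195,35]
def yaw(a,b): d=b-a; return round(np.degrees(np.arctan2(d[1],d[0])),2),round(np.linalg.norm(d[:2]),4)
b=onz(ci,C([(181,31),(534,398),(372,547),(21,215)]),.046)
print('block',b.mean(0),yaw(b[1],b[0]),yaw(b[2],b[3]),yaw(b[3],b[0]),yaw(b[2],b[1]))
k=onz(ci,C([(268,251),(322,303),(270,361),(216,308)]),.124)
print('key',k.mean(0),yaw(k[1],k[0]),yaw(k[2],k[3]),yaw(k[3],k[0]),yaw(k[2],k[1]))
from workcell import bot
rows(bot.read_state(),[.47,-.03,.37],72,10)
```

```text
block [ 0.4684 -0.2947  0.046 ] (np.float64(117.56), np.float64(0.1276)) (np.float64(118.77), np.float64(0.1245)) (np.float64(28.42), np.float64(0.0605)) (np.float64(25.36), np.float64(0.0579))
key [ 0.4681 -0.2937  0.124 ] (np.float64(119.18), np.float64(0.0155)) (np.float64(118.14), np.float64(0.0158)) (np.float64(28.44), np.float64(0.016)) (np.float64(29.46), np.float64(0.0163))
[[[32.8, -9.0, -3.9], np.float64(0.02)], [[32.8, -9.0, -3.9], np.float64(0.02)], [[32.8, -9.1, -3.9], np.float64(0.02)], [[32.8, -9.1, -3.9], np.float64(0.02)], [[32.8, -9.1, -3.9], np.float64(0.02)], [[32.8, -9.1, -3.9], np.float64(0.02)], [[32.8, -9.1, -3.9], np.float64(0.02)], [[32.8, -9.1, -3.9], np.float64(0.02)]]
[[[32.8, -9.1, -3.9], np.float64(0.02)], [[32.8, -9.1, -3.9], np.float64(0.02)]]
```

Emit:
{"api": "drive_tool", "payload": {
  "steps": [
    [[33,-9,-4],0],
    [[33,-9,-4],0],
    [[33,-9,-4],0],
    [[33,-9,-4],0],
    [[33,-9,-4],0],
    [[33,-9,-4],0],
    [[33,-9,-4],0],
    [[33,-9,-4],0]
  ]
}}

```text
time: 1.87
tool_pos: [0.4671, -0.0969, 0.3625]
tcp_rot: [-2.542, -1.845, 0.002]
wrist_force: [-0.1, -0.3, -0.4]
width: 0.998
```

Emit:
{"api": "drive_tool", "payload": {
  "steps": [
    [[33,-9,-4],0],
    [[33,-9,-4],0],
    [[0,0,0],0],
    [[0,0,0],0]
  ]
}}

```text
time: 2.2
tool_pos: [0.4708, -0.0285, 0.3708]
tcp_rot: [2.538, 1.851, -0.002]
wrist_force: [0.4, -1.1, -0.6]
width: 0.999
```

```bash
python3 shot.py w2
```

```text
tcp [470.7853 -29.4546 370.5547] yaw 72.12 tilt [-0.0012 -0.0009 -1.    ] local shift mm [-116.  -456.8  371.1] twist 0 q [-0.11 -0.18  1.82 -0.    1.51  0.2 ] F [-0.2 -0.2  0.1] w 1.001 t 2.25
```

View pics/w2.png

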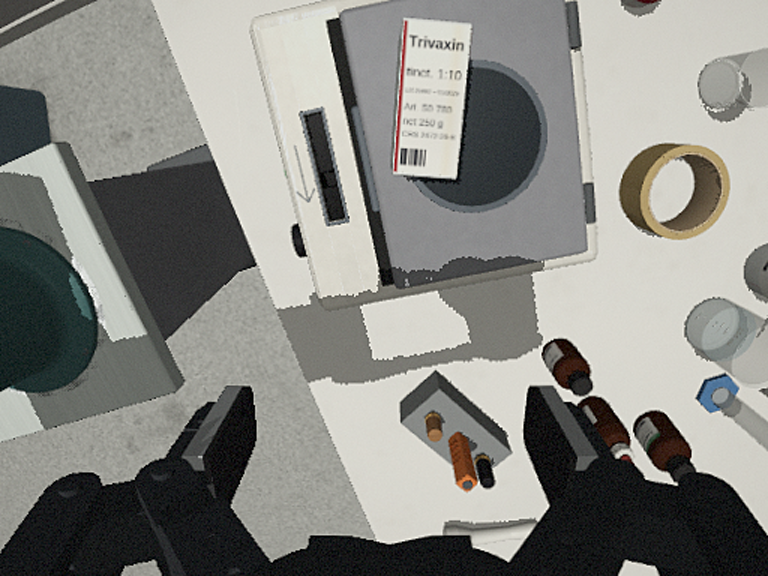

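Wrist view from above: carton top corners ~(403,18),(473,24),(462,181),(393,175); slot ~(322,166); the arrow points down in the image (−y). Enlarging.

Run:
```python
from h import *
im=cv2.imread('pics/w2_raw.png')
crop(im,185,60,265,165,6,'pics/w2a.png')
crop(im,250,5,325,130,5,'pics/w2b.png')
```

```text
(no output)
```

View pics/w2a.png

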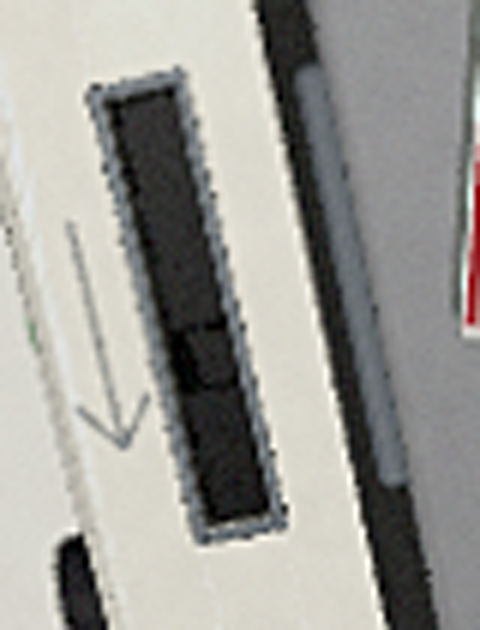

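View pics/w2b.png

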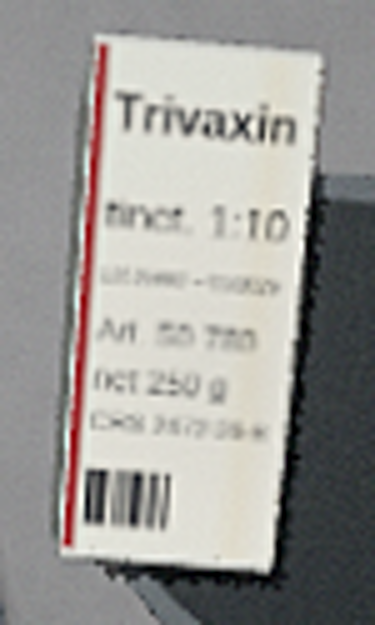

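```bash
cat > m2.py <<'E'
from h import *
import pickle
ci=pickle.load(open('w2.pkl','rb'))
def C(p): return (np.array(p,float)+.5)/6-.5+[185,60]
def B(p): return (np.array(p,float)+.5)/5-.5+[250,5]
def yaw(a,b): d=b-a; return round(np.degrees(np.arctan2(d[1],d[0])),2),round(np.linalg.norm(d[:2]),4)
b=onz(ci,C([(105,103),(178,90),(270,512),(205,525)]),.08)
print('slot inner',b.mean(0),yaw(b[3],b[0]),yaw(b[2],b[1]),yaw(b[0],b[1]))
b=onz(ci,C([(88,88),(183,70),(288,525),(197,543)]),.08)
print('slot outer',b.mean(0),yaw(b[3],b[0]),yaw(b[2],b[1]),yaw(b[0],b[1]),yaw(b[3],b[2]))
e=onz(ci,C([(178,329),(222,322),(238,385),(186,391)]),.071); print('eye',e)
sl=b.mean(0); a=np.radians(-5.8); 
for z in (.071,.054):
  e=onz(ci,C([(178,329),(222,322),(238,385),(186,391)]),z)
  print((e-sl)[:,:2]@np.array([[np.cos(a),-np.sin(a)],[np.sin(a),np.cos(a)]])*1000)
c=onz(ci,B([(95,33),(323,55),(273,572),(60,553)]),.173+.002)
print('cart',c.mean(0),yaw(c[3],c[0]),yaw(c[2],c[1]),yaw(c[0],c[1]),yaw(c[3],c[2]))
t=onz(ci,B([(95,33)]),.098)
ar=onz(ci,C([(124,450)]),.08); print('arrow',ar)
E
python3 m2.py
```

```text
slot inner [0.4321 0.0399 0.08  ] (np.float64(83.48), np.float64(0.0936)) (np.float64(82.98), np.float64(0.0931)) (np.float64(-8.75), np.float64(0.016))
slot outer [0.432  0.0399 0.08  ] (np.float64(83.52), np.float64(0.1011)) (np.float64(83.8), np.float64(0.1005)) (np.float64(-8.2), np.float64(0.0209)) (np.float64(-6.73), np.float64(0.0214))
eye [[0.4269 0.0372 0.071 ]
 [0.4369 0.0356 0.071 ]
 [0.4356 0.0212 0.071 ]
 [0.4238 0.0236 0.071 ]]
[[ -4.8752  -3.1975]
 [  5.2448  -3.8138]
 [  5.4274 -18.2664]
 [ -6.5176 -17.059 ]]
[[ -7.4558  -4.0016]
 [  3.0537  -4.6416]
 [  3.2434 -19.6505]
 [ -9.1615 -18.3967]]
cart [0.5283 0.0622 0.175 ] (np.float64(68.42), np.float64(0.099)) (np.float64(68.65), np.float64(0.0992)) (np.float64(-22.37), np.float64(0.0441)) (np.float64(-22.62), np.float64(0.0445))
arrow [[0.4074 0.0162 0.08  ]]
```

Run:
```python
from h import *
from workcell import bot
rows(bot.read_state(),[.46,.25,.37],72,8)
```

```text
[[[32.8, -12.0, 0.1], np.float64(0.02)], [[32.8, -12.0, 0.1], np.float64(0.02)], [[32.8, -12.0, 0.1], np.float64(0.02)], [[32.8, -12.0, 0.1], np.float64(0.02)], [[32.8, -12.0, 0.1], np.float64(0.02)], [[32.8, -12.1, 0.1], np.float64(0.02)], [[32.8, -12.1, 0.1], np.float64(0.02)], [[32.8, -12.1, 0.1], np.float64(0.02)]]
```

Emit:
{"api": "drive_tool", "payload": {
  "steps": [
    [[33,-12,0],0],
    [[33,-12,0],0],
    [[33,-12,0],0],
    [[33,-12,0],0],
    [[33,-12,0],0],
    [[33,-12,0],0],
    [[33,-12,0],0],
    [[33,-12,0],0]
  ]
}}

```text
time: 2.92
tool_pos: [0.4615, 0.2513, 0.3705]
tcp_rot: [2.542, 1.844, -0.002]
wrist_force: [0.7, 0.2, -0.5]
width: 0.995
```

Emit:
{"api": "drive_tool", "payload": {
  "steps": [
    [[0,0,0],0],
    [[0,0,0],0]
  ]
}}

```text
time: 3.08
tool_pos: [0.4612, 0.2514, 0.37]
tcp_rot: [2.539, 1.849, -0.004]
wrist_force: [-0.3, -0.5, 0.4]
width: 1.003
```

```bash
python3 shot.py w3; python3 -c "
from h import *
crop(cv2.imread('pics/w3_raw.png'),170,20,360,170,4,'pics/w3a.png')"
```

```text
tcp [461.3478 250.499  370.2485] yaw 72.07 tilt [-0.0014 -0.0021 -1.    ] local shift mm [-379.5 -361.6  371.4] twist 0 q [ 0.45 -0.08  1.72 -0.    1.5   0.76] F [-0.3 -0.5  0.7] w 1.0 t 3.1333
```

View pics/w3.png

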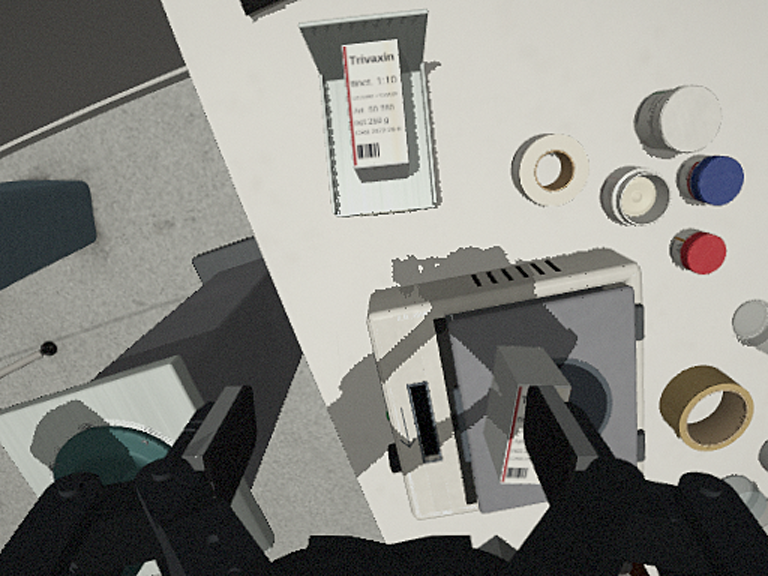

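View pics/w3a.png

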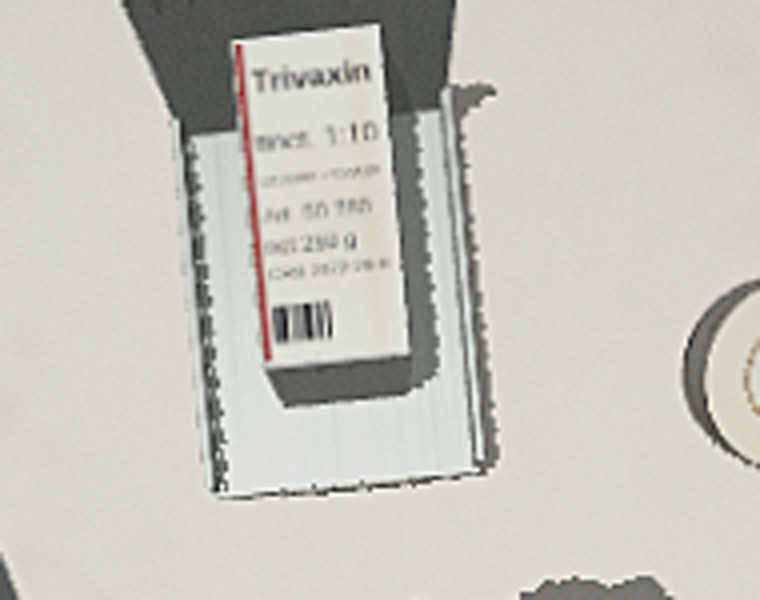

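```bash
cat > m3.py <<'E'
from h import *
import pickle
from scipy.optimize import least_squares
ci=pickle.load(open('w3.pkl','rb'))
def C(p): return (np.array(p,float)+.5)/4-.5+[170,20]
def F(p): return (np.array(p,float)+.5)/1.5-.5
def rackR(yaw,t=.26): return R.from_euler('ZY',[yaw,t]).as_matrix()
uvC=C([(231,41),(380,24),(411,354),(266,367)])
PC=np.array([(0,.0225,.075),(0,-.0225,.075),(-.1,-.0225,.075),(-.1,.0225,.075)])
# bottom front edge of carton at board
uvB=C([(215,493),(487,470)]); PB=np.array([(-.13,.047,0),(-.13,-.047,0)])
uvS=F([(300,24),(428,10)]); PS=np.array([(0,.048,.11),(0,-.048,.11)])
def res(p,parts,full=True):
    X=np.array([p[0],p[1],p[2]]); M=rackR(p[3])
    return np.concatenate([(proj(ci,X+P@M.T)-uv).ravel() for uv,P in parts])
x0=[.48,.42,.03,np.radians(78)]
for nm,parts in (('carton',[(uvC,PC)]),('all',[(uvC,PC),(uvB,PB),(uvS,PS)]),('rackonly',[(uvB,PB),(uvS,PS)])):
    r=least_squares(res,x0,args=(parts,)); p=r.x
    M=rackR(p[3]); print(nm,p[:3],np.degrees(p[3]),'rms',np.sqrt(np.mean(r.fun**2)),'low c',p[:3]+M@[-.05,0,.0375],'top c',p[:3]+M@[-.05,0,.1125]); print(r.fun.reshape(-1,2).round(1).tolist())
E
python3 m3.py
```

```text
carton [0.4882 0.3843 0.0174] 77.99084861074023 rms 0.2581027600751699 low c [0.4802 0.3464 0.0665] top c [0.4842 0.3653 0.1389]
[[0.2, 0.0], [-0.1, 0.1], [0.3, -0.4], [-0.4, 0.3]]
all [0.4879 0.3853 0.0211] 77.84372594933117 rms 1.08091571113101 low c [0.4797 0.3475 0.0702] top c [0.4838 0.3663 0.1427]
[[-0.6, -1.3], [-0.5, -1.2], [-0.3, -0.8], [-1.4, -0.2], [1.9, 0.9], [-1.0, 0.2], [-0.0, 1.5], [1.8, 1.0]]
rackonly [0.4874 0.3865 0.0219] 77.78457950639272 rms 0.9043761793263804 low c [0.4792 0.3487 0.071 ] top c [0.4833 0.3676 0.1434]
[[1.2, 0.2], [-1.6, -0.5], [-0.9, 0.3], [1.2, -0.1]]
```

Run:
```python
from h import *
from workcell import bot
rows(bot.read_state(),[.5283,.0622,.26],68.5,7)
```

```text
[[[-22.6, 17.4, 15.7], np.float64(0.51)], [[-22.5, 17.6, 15.7], np.float64(0.51)], [[-22.3, 17.8, 15.7], np.float64(0.51)], [[-22.2, 18.0, 15.7], np.float64(0.51)], [[-22.0, 18.2, 15.7], np.float64(0.51)], [[-21.9, 18.4, 15.7], np.float64(0.51)], [[-21.7, 18.6, 15.7], np.float64(0.51)]]
```

Emit:
{"api": "drive_tool", "payload": {
  "steps": [
    [[-22.5,17.5,15.7],0.5],
    [[-22.5,17.5,15.7],0.5],
    [[-22.3,17.8,15.7],0.5],
    [[-22.2,18,15.7],0.5],
    [[-22,18.2,15.7],0.5],
    [[-22,18.4,15.7],0.5],
    [[-21.8,18.6,15.7],0.5],
    [[0,0,0],0]
  ]
}}

```text
time: 3.8
tool_pos: [0.5269, 0.0565, 0.2574]
tcp_rot: [-2.602, -1.761, 0.011]
wrist_force: [0.4, 0.5, -0.2]
width: 0.999
```

```bash
python3 shot.py w4;  python3 - <<'E'
from h import *
from workcell import bot
plan(bot.read_state(),[.5283,.0622,.126],68.5)
E
```

```text
tcp [526.9435  58.7017 258.8658] yaw 68.21 tilt [-0.0046 -0.0016 -1.    ] local shift mm [-249.3 -466.5  261.4] twist 0 q [ 0.06 -0.02  1.87 -0.    1.3   0.45] F [-0.   0.7  0. ] w 1.0 t 3.85
tcp [526.9435  58.7017 258.8658] yaw 68.21 tilt [-0.0046 -0.0016 -1.    ] local shift mm [  4.2   0.5 132.9] twist -0.29 q [ 0.06 -0.02  1.87 -0.    1.3   0.45] F [-0.   0.7  0. ] w 1.0 t 3.85
```

View pics/w4.png

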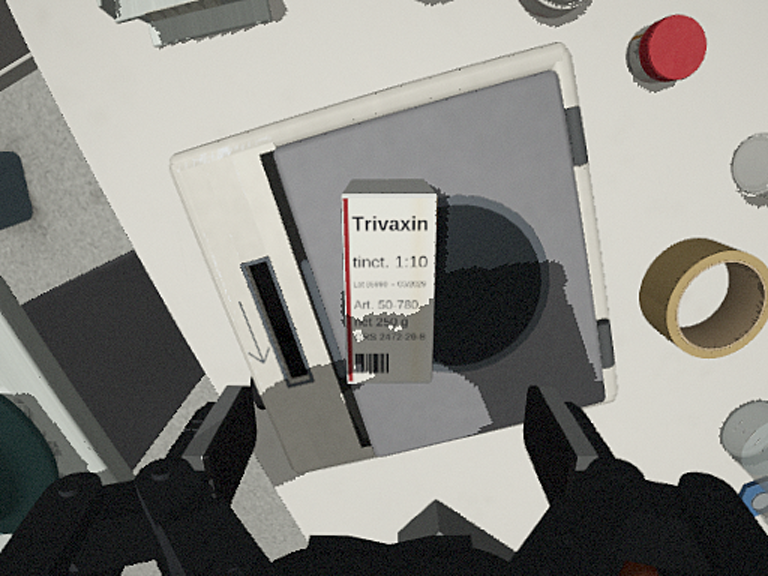

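Carton is upright in the image at (390,285), midway between fingers (391). Descending to grip.

Emit:
{"api": "drive_tool", "payload": {
  "steps": [
    [[1,0.5,33],0],
    [[1,0,33],0],
    [[0,0,33],0],
    [[0,0,33],0],
    [[0,0,0],0],
    [[0,0,0],0]
  ]
}}

```text
time: 4.35
tool_pos: [0.5275, 0.0646, 0.1283]
tcp_rot: [-2.594, -1.769, 0.006]
wrist_force: [0.7, -0.1, -0.7]
width: 0.999
```

Emit:
{"api": "drive_tool", "payload": {
  "steps": [
    [[0,0,0],0],
    [[0,0,0],0],
    [[0,0,0],0],
    [[0,0,0],0],
    [[0,0,0],0],
    [[0,0,0],0]
  ],
  "jaw": 0.3,
  "force": 22
}}

```text
time: 4.85
tool_pos: [0.5309, 0.0655, 0.1312]
tcp_rot: [2.593, 1.77, 0.005]
wrist_force: [1.2, -0.7, 4.6]
width: 0.523
```

Run:
```python
from h import *
from workcell import bot
s=bot.read_state(); plan(s,[.472,.36,.26],77.9)
s=dict(s); rows(s,[s['tool_pos'][0],s['tool_pos'][1],.28],68.5,4)
s['tool_pos']=np.array([s['tool_pos'][0],s['tool_pos'][1],.28])
# targets
p=[.4882,.385,.0195]; M=R.from_euler('ZY',[np.radians(77.9),.26]).as_matrix()
g=np.array(p)+M@[-.05,0,.1125+.007]; print('final grasp pt',g,'h dir',[np.cos(np.radians(77.9)),np.sin(np.radians(77.9))])
h=np.array([np.cos(np.radians(77.9)),np.sin(np.radians(77.9)),0])
appr=g-[0,0,.019]-.014*h; print('final tcp',g-[0,0,.019],'approach tcp',appr)
rows(s,appr+[0,0,.06],77.9,10)
```

```text
tcp [530.8582  65.5311 131.1669] yaw 68.63 tilt [ 0.0039  0.0002 -1.    ] local shift mm [ 253.  -161.6 -129. ] twist -9.27 q [ 0.08  0.08  2.01 -0.    1.05  0.45] F [ 1.2 -0.7  4.6] w 0.523 t 4.85
[[[0.0, 0.0, -37.2], np.float64(0.03)], [[0.0, 0.0, -37.2], np.float64(0.03)], [[0.0, 0.0, -37.2], np.float64(0.03)], [[0.0, 0.0, -37.2], np.float64(0.03)]]
final grasp pt [0.4845 0.3678 0.1478] h dir [np.float64(0.20961856290382183), np.float64(0.9777832367586061)]
final tcp [0.4845 0.3678 0.1288] approach tcp [0.4816 0.3541 0.1288]
[[[25.1, -15.1, 9.1], np.float64(-0.93)], [[25.3, -14.7, 9.1], np.float64(-0.93)], [[25.6, -14.3, 9.1], np.float64(-0.93)], [[25.8, -13.9, 9.1], np.float64(-0.93)], [[26.0, -13.5, 9.1], np.float64(-0.93)], [[26.2, -13.0, 9.1], np.float64(-0.93)], [[26.4, -12.6, 9.1], np.float64(-0.93)], [[26.6, -12.2, 9.1], np.float64(-0.93)]]
[[[26.8, -11.7, 9.1], np.float64(-0.93)], [[27.0, -11.3, 9.1], np.float64(-0.93)]]
```

Emit:
{"api": "drive_tool", "payload": {
  "steps": [
    [[0,0,-15],0],
    [[0,0,-37],0],
    [[0,0,-37],0],
    [[0,0,-37],0],
    [[0,0,-25],0],
    [[0,0,0],0]
  ]
}}

```text
time: 5.35
tool_pos: [0.5326, 0.0658, 0.2878]
tcp_rot: [2.59, 1.768, 0.016]
wrist_force: [-0.2, -0.4, -0.6]
width: 0.525
```

```bash
python3 shot.py w5
```

```text
tcp [531.2715  65.6464 284.4875] yaw 68.64 tilt [ 0.0073  0.0006 -1.    ] local shift mm [-255.5 -472.7  280.6] twist 0 q [ 0.08 -0.04  1.84  0.    1.33  0.45] F [ 0.8  0.2 -2.1] w 0.521 t 5.4
```

View pics/w5.png

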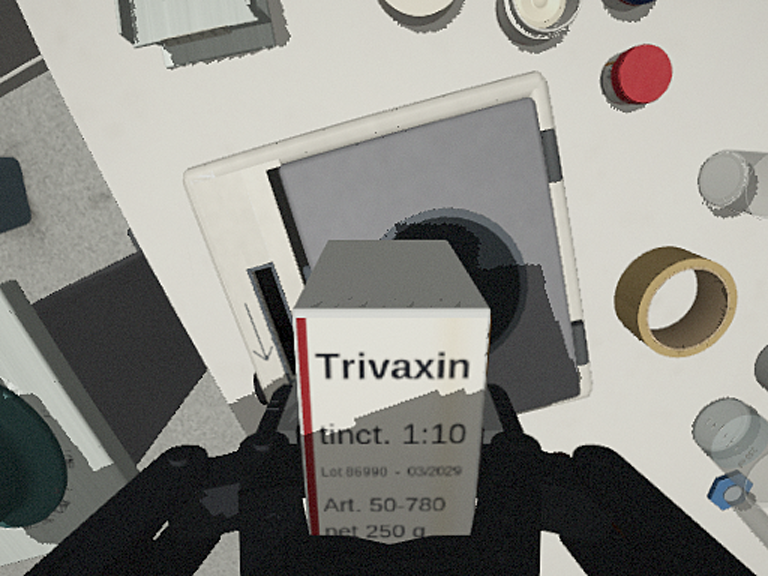

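Run:
```python
from h import *
import pickle
crop(cv2.imread('pics/w5_raw.png'),180,150,340,240,5,'pics/w5a.png')
ci=pickle.load(open('w5.pkl','rb'))
from workcell import bot
s=bot.read_state()
def F(p): return (np.array(p,float)+.5)/1.5-.5
uv=F([(296,308.5),(491,307),(449,240),(328,240)])
P=np.array([[-.0225,.0375,0],[.0225,.0375,0],[.0225,-.0375,0],[-.0225,-.0375,0]])
K=np.array([[ci['fx'],0,ci['cx']],[0,ci['fy'],ci['cy']],[0,0,1]])
for fl in (cv2.SOLVEPNP_ITERATIVE,cv2.SOLVEPNP_IPPE):
  ok,rv,t=cv2.solvePnP(P,uv,K,ci['D'],flags=fl)
  Rc=cv2.Rodrigues(rv)[0]
  T=R.from_rotvec(s['tcp_rot']).as_matrix().T
  Rcam=T@R.from_rotvec(ci['attitude']).as_matrix()
  pos=Rcam@t.ravel()+T@(ci['position']-s['tool_pos'])
  print('end face centre in tool mm',pos*1000,'\n axes',Rcam@Rc, 'err',cv2.projectPoints(P,rv,t,K,ci['D'])[0].reshape(-1,2)-uv)
```

```text
end face centre in tool mm [45.336   0.8038 -5.3044] 
 axes [[ 0.0001  0.0062 -1.    ]
 [ 0.9999  0.0132  0.0002]
 [ 0.0132 -0.9999 -0.0062]] err [[-0.2573 -0.0771]
 [ 0.2704  0.1143]
 [-0.7583 -0.1773]
 [ 0.7386  0.1207]]
end face centre in tool mm [45.5188  0.8045 -5.9373] 
 axes [[-0.0019  0.0085 -1.    ]
 [ 0.9999  0.0137 -0.0018]
 [ 0.0137 -0.9999 -0.0085]] err [[-0.5956 -0.2775]
 [ 0.7455  0.1274]
 [-0.6564 -0.0345]
 [ 0.5636  0.1208]]
```

View pics/w5a.png

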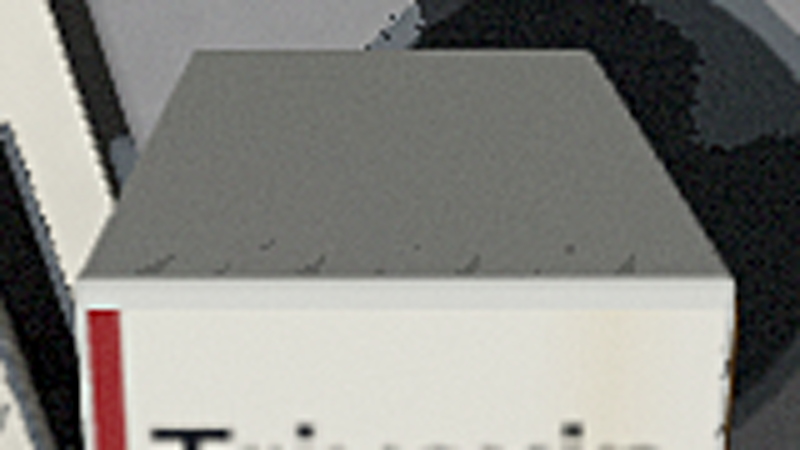

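Run:
```python
from h import *
from workcell import bot
rows(bot.read_state(),[.4830,.3600,.178],77.9,10)
```

```text
[[[25.7, -15.2, 10.6], np.float64(-0.93)], [[25.9, -14.8, 10.6], np.float64(-0.93)], [[26.1, -14.4, 10.6], np.float64(-0.93)], [[26.4, -14.0, 10.6], np.float64(-0.93)], [[26.6, -13.5, 10.6], np.float64(-0.93)], [[26.8, -13.1, 10.6], np.float64(-0.93)], [[27.0, -12.7, 10.6], np.float64(-0.93)], [[27.2, -12.2, 10.6], np.float64(-0.93)]]
[[[27.4, -11.8, 10.6], np.float64(-0.93)], [[27.6, -11.3, 10.6], np.float64(-0.93)]]
```

Emit:
{"api": "drive_tool", "payload": {
  "steps": [
    [[25.5,-15,5],-0.9],
    [[26,-15,5],-0.9],
    [[26,-14.4,5],-0.9],
    [[26.4,-14,10],-0.9],
    [[26.6,-13.5,10],-0.9],
    [[26.8,-13,10],-1],
    [[27,-12.7,10],-1],
    [[27,-12,10],-1]
  ]
}}

```text
time: 6.07
tool_pos: [0.4891, 0.3012, 0.2124]
tcp_rot: [-2.472, -1.938, 0.006]
wrist_force: [-0.2, 0.3, -0.7]
width: 0.522
```

Emit:
{"api": "drive_tool", "payload": {
  "steps": [
    [[27.4,-12,10],-0.9],
    [[27.6,-11.3,10],-0.9],
    [[0,0,5],0],
    [[0,0,0],0],
    [[0,0,0],0]
  ]
}}

```text
time: 6.48
tool_pos: [0.4798, 0.3584, 0.1882]
tcp_rot: [2.442, 1.976, -0.007]
wrist_force: [0.1, -0.8, 0.4]
width: 0.522
```

```bash
python3 shot.py w6;  python3 - <<'E'
from h import *
from workcell import bot
plan(bot.read_state(),[.4830,.3600,.153],77.9)
E
```

```text
tcp [480.5461 358.2987 189.2169] yaw 77.92 tilt [-0.0018 -0.0018 -1.    ] local shift mm [-450.5 -394.7  190.7] twist 0 q [ 0.6   0.15  1.82 -0.    1.18  0.81] F [ 0.2 -0.2 -0.1] w 0.526 t 6.5333
tcp [480.5461 358.2987 189.2169] yaw 77.92 tilt [-0.0018 -0.0018 -1.    ] local shift mm [ 2.3  2.1 36.2] twist 0.02 q [ 0.6   0.15  1.82 -0.    1.18  0.81] F [ 0.2 -0.2 -0.1] w 0.526 t 6.5333
```

View pics/w6.png

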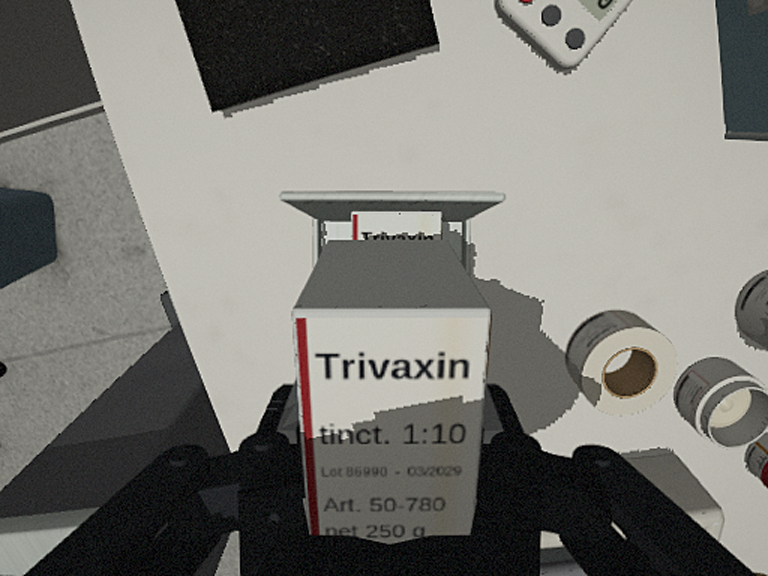

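Run:
```python
from h import *
import pickle
ci=pickle.load(open('w6.pkl','rb'))
from workcell import bot
s=bot.read_state()
T=R.from_rotvec(s['tcp_rot']).as_matrix().T
def F(p): return (np.array(p,float)+.5)/1.5-.5
for nm,uv,z in (('low far edge',[(352,211.5),(441,212)],.092),('backstop top far',[(281,193),(505,194.5)],.1265),('backstop lower ',[(291,204),(497,204)],.1265)):
    X=onz(ci,F(uv),z); print(nm,X,'tool mm',((X-s['tool_pos'])@T.T*1000))
```

```text
low far edge [[0.4702 0.4068 0.092 ]
 [0.5136 0.3974 0.092 ]] tool mm [[ 45.4936 -20.1373  97.1455]
 [ 45.3182  24.2464  97.0846]]
backstop top far [[0.4465 0.4258 0.1265]
 [0.5391 0.4054 0.1265]] tool mm [[ 58.9739 -47.3386  62.6535]
 [ 58.4814  47.4511  62.5237]]
backstop lower  [[0.4494 0.4204 0.1265]
 [0.5351 0.4021 0.1265]] tool mm [[ 54.2992 -43.3534  62.6582]
 [ 54.4338  44.3073  62.5369]]
```

Emit:
{"api": "drive_tool", "payload": {
  "steps": [
    [[0,1.3,18],0.3],
    [[0,0,15],0],
    [[0,0,3],0],
    [[0,0,2],0],
    [[0,0,0],0]
  ]
}}

```text
time: 6.95
tool_pos: [0.4827, 0.3584, 0.1527]
tcp_rot: [2.449, 1.968, -0.0]
wrist_force: [-0.3, 0.0, -0.4]
width: 0.525
```

Emit:
{"api": "drive_tool", "payload": {
  "steps": [
    [[0,0,2],0],
    [[0,0,2],0],
    [[0,0,0],0]
  ]
}}

```text
time: 7.2
tool_pos: [0.4831, 0.3603, 0.1502]
tcp_rot: [-2.448, -1.968, -0.005]
wrist_force: [-1.2, 1.9, 3.8]
width: 0.525
```

```bash
python3 shot.py w7
```

```text
tcp [483.1302 360.2684 150.22  ] yaw 77.62 tilt [ 0.002   0.0025 -1.    ] local shift mm [-455.9 -394.9  148.4] twist 0 q [0.6  0.19 1.85 0.   1.1  0.81] F [-1.7  2.8  4.2] w 0.526 t 7.25
```

View pics/w7.png

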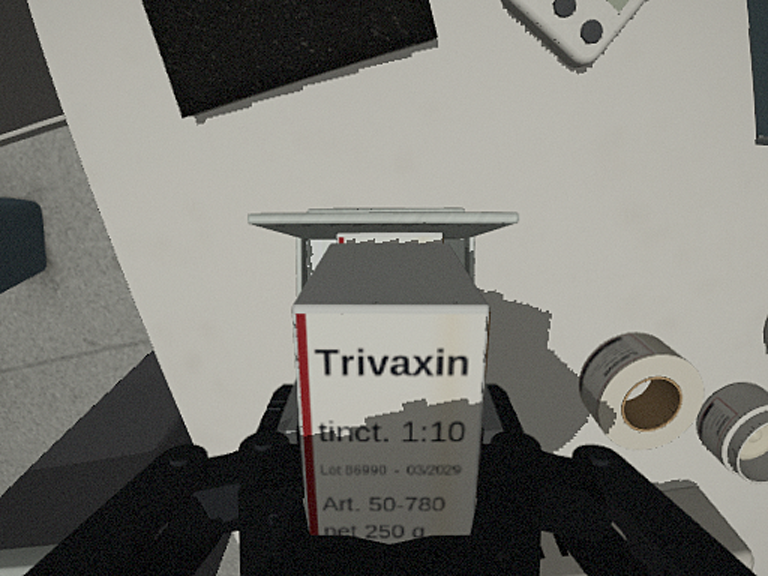

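Contact at TCP z≈0.151 as predicted; carton begins pivoting. Continue pressing.

Emit:
{"api": "drive_tool", "payload": {
  "steps": [
    [[0,0,2],0],
    [[0,0,2],0],
    [[0,0,2],0],
    [[0,0,2],0],
    [[0,0,0],0]
  ]
}}

```text
time: 7.67
tool_pos: [0.4833, 0.3611, 0.1427]
tcp_rot: [-2.447, -1.968, -0.007]
wrist_force: [-2.4, 3.6, 6.8]
width: 0.526
```

Emit:
{"api": "drive_tool", "payload": {
  "steps": [
    [[0,0,2],0],
    [[0,0,2],0],
    [[0,0,0],0]
  ]
}}

```text
time: 7.92
tool_pos: [0.4842, 0.3633, 0.1408]
tcp_rot: [-2.446, -1.966, -0.014]
wrist_force: [-4.1, 7.2, 12.8]
width: 0.526
```

```bash
python3 shot.py w8
```

```text
tcp [484.1375 363.2836 140.8078] yaw 77.58 tilt [ 0.0049  0.0082 -1.    ] local shift mm [-460.1 -395.1  135.4] twist 0 q [0.6  0.2  1.86 0.   1.08 0.81] F [-2.8  7.6 12.2] w 0.522 t 7.9667
```

View pics/w8.png

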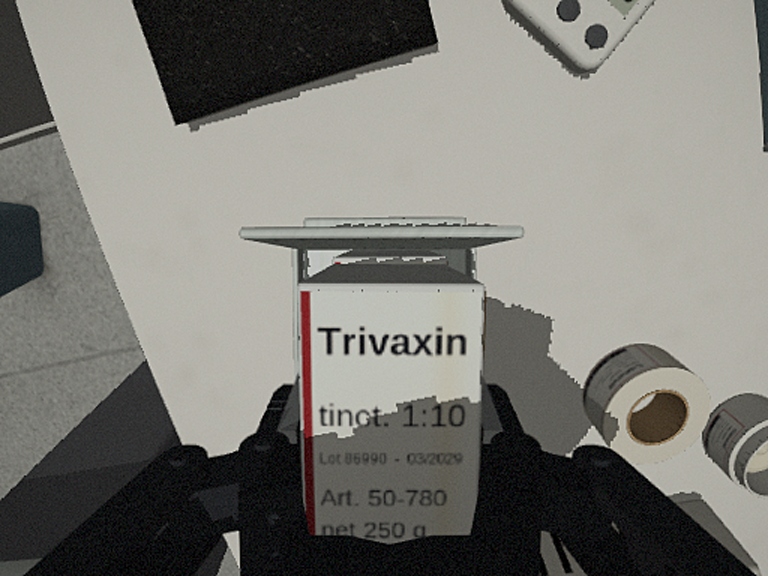

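Emit:
{"api": "drive_tool", "payload": {
  "steps": [
    [[2,0,0.6],0],
    [[2,0,0.6],0],
    [[2,0,0.6],0],
    [[2,0,0.6],0],
    [[2,0,0.6],0],
    [[0,0,0],0]
  ]
}}

```text
time: 8.47
tool_pos: [0.4852, 0.3705, 0.1354]
tcp_rot: [-2.447, -1.969, -0.005]
wrist_force: [-1.8, 2.4, 6.0]
width: 0.524
```

```bash
python3 shot.py w9
```

```text
tcp [485.1704 370.4992 135.4199] yaw 77.64 tilt [ 0.002   0.0027 -1.    ] local shift mm [-466.2 -394.8  133.5] twist 0 q [0.61 0.22 1.85 0.   1.08 0.83] F [-1.2  2.6  6.2] w 0.523 t 8.5167
```

View pics/w9.png

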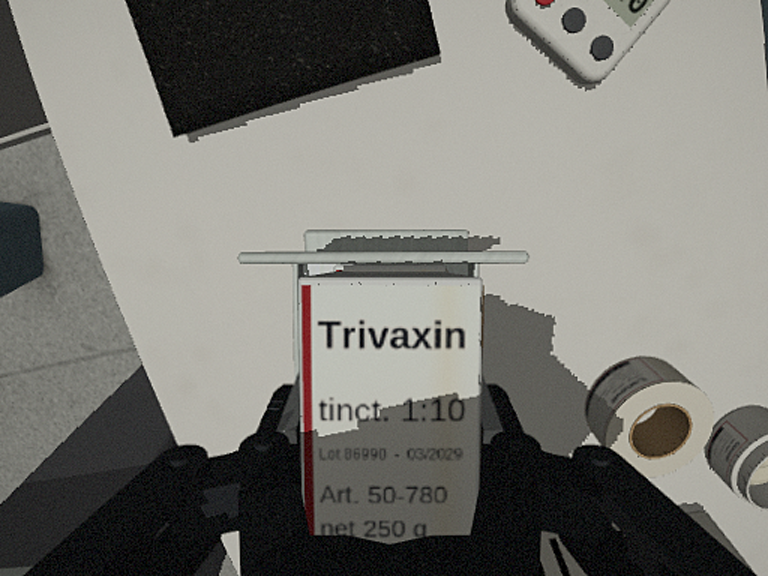

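Run:
```python
from h import *
import pickle
from workcell import bot
s=bot.read_state()
T=R.from_rotvec(s['tcp_rot']).as_matrix()
for f in ('w6','w7','w8','w9'):
  ci=pickle.load(open(f+'.pkl','rb'))
  ci=dict(ci); # express in tool frame using fixed cam-in-tool
  C=np.array([[.0001,-.9471,-.3209],[1,-.0002,.0008],[-.0008,-.3209,.9471]])
  ci['attitude']=R.from_matrix(C).as_rotvec(); ci['position']=np.array([.0826,-.001,-.1419])
  for th in (0,.05,.1,.15,.2,.26,.3):
    x=45.4*np.cos(th)+24*np.sin(th); u=24*np.cos(th)-45.4*np.sin(th)
    p=proj(ci,[[x/1000,.0008,(-19-u)/1000]])[0]*1.5+.25
    print(th,p.round(1),end=' ')
  print(f); break
```

```text
0 [397.3 309.1] 0.05 [397.1 300.8] 0.1 [397.  293.1] 0.15 [396.8 286.1] 0.2 [396.7 279.8] 0.26 [396.5 273.1] 0.3 [396.4 269.2] w6
```

Emit:
{"api": "drive_tool", "payload": {
  "steps": [
    [[1,0,1.2],0],
    [[1,0,1.2],0],
    [[1,0,1.2],0],
    [[1,0,1],0],
    [[0,0,0],0]
  ]
}}

```text
time: 8.93
tool_pos: [0.4873, 0.3733, 0.1344]
tcp_rot: [2.446, 1.969, 0.006]
wrist_force: [-5.2, -6.5, 22.3]
width: 0.521
```

```bash
python3 shot.py w10; python3 -c "
from h import *
crop(cv2.imread('pics/w10_raw.png'),150,140,360,220,3.5,'pics/w10a.png')"
```

```text
tcp [487.2896 373.3073 134.4421] yaw 77.67 tilt [ 0.0044  0.0014 -1.    ] local shift mm [-469.  -396.9  131.7] twist 0 q [ 0.61  0.22  1.84 -0.    1.07  0.83] F [-5.  -7.9 22.4] w 0.529 t 8.9833
```

View pics/w10a.png

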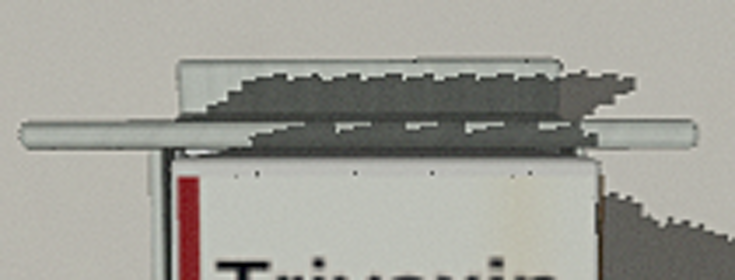

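Emit:
{"api": "drive_tool", "payload": {
  "steps": [
    [[0,0,-1.5],0],
    [[0,0,-1],0],
    [[0,0,0],0]
  ]
}}

```text
time: 9.23
tool_pos: [0.4873, 0.3733, 0.1345]
tcp_rot: [2.446, 1.969, 0.007]
wrist_force: [-0.5, -2.6, 10.8]
width: 0.524
```

Emit:
{"api": "drive_tool", "payload": {
  "steps": [
    [[0,0,0],0],
    [[0,0,0],0],
    [[0,0,0],0],
    [[0,0,0],0]
  ],
  "jaw": 0.72
}}

```text
time: 9.57
tool_pos: [0.485, 0.3726, 0.1307]
tcp_rot: [-2.448, -1.969, 0.001]
wrist_force: [-0.6, -0.3, -0.1]
width: 0.718
```

```bash
python3 shot.py w11
```

```text
tcp [485.0273 372.6464 130.6475] yaw 77.64 tilt [-0.0009 -0.0006 -1.    ] local shift mm [-467.7 -394.   131.3] twist 0 q [ 0.61  0.23  1.84 -0.    1.07  0.83] F [-0.1  0.2  0.7] w 0.718 t 9.6167
```

View pics/w11.png

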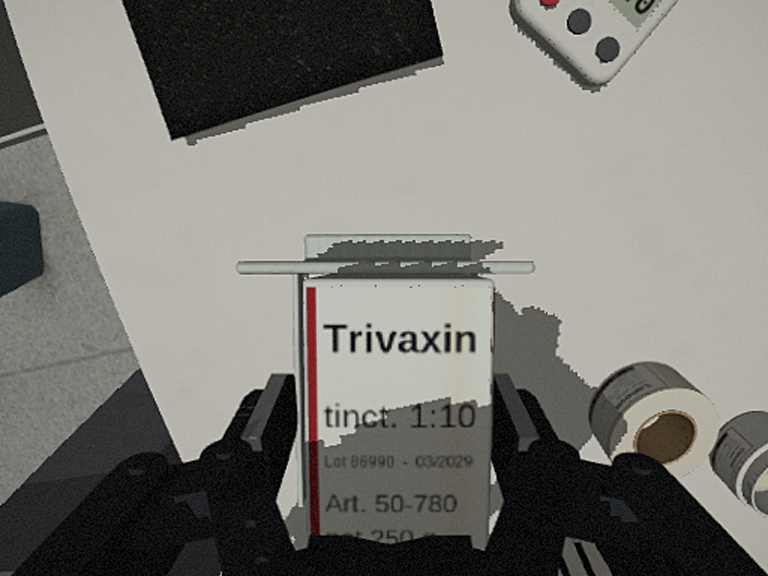

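Emit:
{"api": "drive_tool", "payload": {
  "steps": [
    [[0,1,0],0],
    [[0,1,0],0],
    [[0,0,0],0]
  ],
  "jaw": 1
}}

```text
time: 9.87
tool_pos: [0.4875, 0.3724, 0.1311]
tcp_rot: [2.448, 1.969, -0.0]
wrist_force: [0.2, -0.1, -0.8]
width: 0.997
```

Emit:
{"api": "drive_tool", "payload": {
  "steps": [
    [[0,0,-20],0],
    [[0,0,-30],0],
    [[-10,0,-38],0],
    [[-15,0,-38],0],
    [[-20,0,-38],0],
    [[-25,0,-30],0],
    [[0,0,0],0],
    [[0,0,0],0]
  ]
}}

```text
time: 10.53
tool_pos: [0.4738, 0.3045, 0.3278]
tcp_rot: [2.448, 1.967, 0.01]
wrist_force: [-0.5, 1.3, -1.2]
width: 1.0
```

```bash
python3 shot.py w12;python3 -c "
from h import *
crop(cv2.imread('pics/w12_raw.png'),170,20,360,170,4,'pics/w12a.png')"
```

```text
tcp [472.8779 304.5244 325.2456] yaw 77.58 tilt [ 0.0021  0.0015 -1.    ] local shift mm [-399.7 -396.9  323.8] twist 0 q [0.53 0.   1.73 0.   1.41 0.74] F [0.1 0.1 0. ] w 1.005 t 10.5833
```

View pics/w12.png

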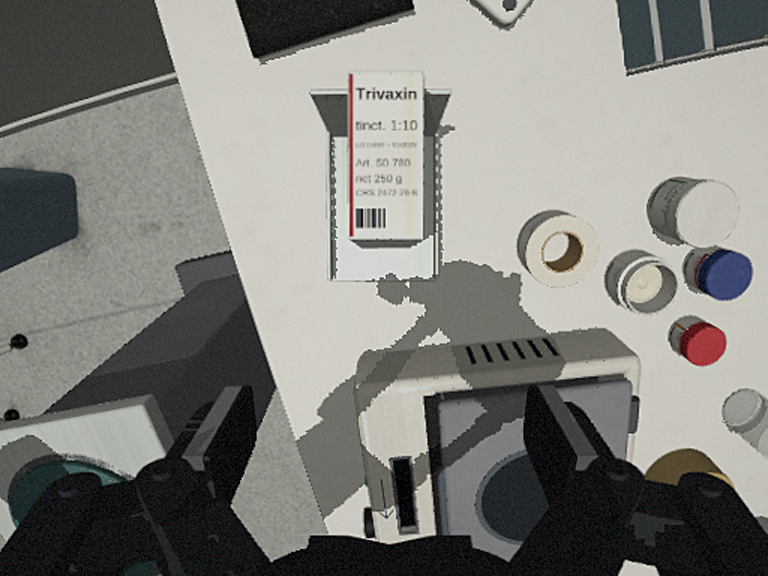

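View pics/w12a.png

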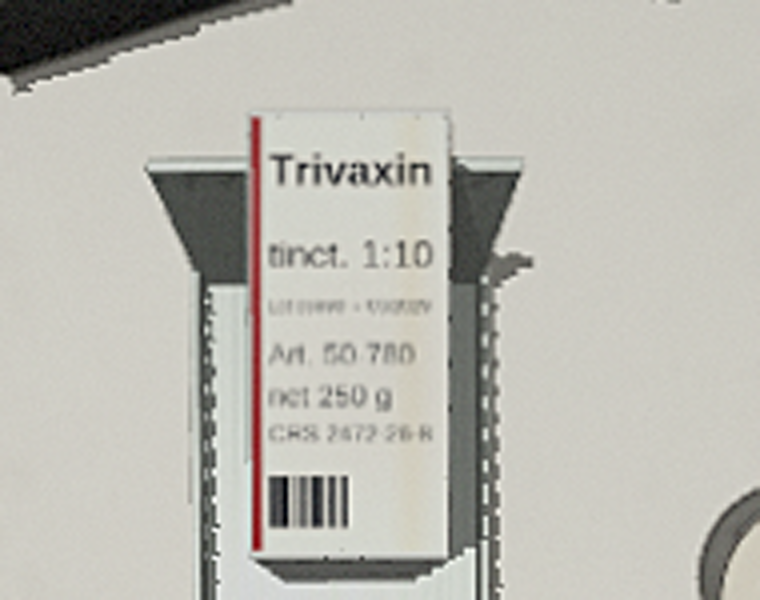

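Run:
```python
from h import *
import pickle
from scipy.optimize import least_squares
ci=pickle.load(open('w12.pkl','rb'))
def C(p): return (np.array(p,float)+.5)/4-.5+[170,20]
uv=C([(249,110),(450,110),(448,559),(251,555)])
P=np.array([(.05,.0225,.0375),(.05,-.0225,.0375),(-.05,-.0225,.0375),(-.05,.0225,.0375)])
def res(p): return (proj(ci,p[:3]+P@R.from_euler('ZYX',p[3:6]).as_matrix().T)-uv).ravel()
r=least_squares(res,[.48,.366,.141,1.36,.26,0]);p=r.x
print(p[:3],np.degrees(p[3]),p[4:],np.abs(r.fun).max())
res2=lambda q: np.r_[res(np.r_[q[:4],.26,0])]
r=least_squares(res2,[.48,.366,.141,1.36]);q=r.x;print(q[:3],np.degrees(q[3]),np.abs(r.fun).max())
for f in ([.4882,.3843,.0174,77.99],[.4879,.3853,.0211,77.84],[.4874,.3865,.0219,77.78]):
    M=R.from_euler('ZY',[np.radians(f[3]),.26]).as_matrix()
    print('in rack mm',(M.T@(q[:3]-f[:3])*1000).round(1))
# low carton front end edges visible in strip: backstop
uvS=C([(147,160),(523,160)]); X=onz(ci,uvS,.127); print('backstop',X, X.mean(0))
```

```text
[0.4858 0.3665 0.1366] 77.35234350622642 [ 0.2138 -0.0103] 0.45266330709827685
[0.4851 0.3654 0.1392] 77.37457266682955 0.5379721354823914
in rack mm [-49.8  -0.9 112.8]
in rack mm [-49.8  -1.5 109. ]
in rack mm [-50.6  -2.3 107.9]
backstop [[0.4462 0.4258 0.127 ]
 [0.5388 0.4053 0.127 ]] [0.4925 0.4156 0.127 ]
```

```bash
python3 shot.py s1 scene
python3 - <<'E'
from h import *
import pickle
from scipy.optimize import least_squares
ci=pickle.load(open('w3.pkl','rb'))
def C(p): return (np.array(p,float)+.5)/4-.5+[170,20]
uv=C([(231,41),(380,24),(411,354),(266,367)])
P=np.array([(.05,.0225,.0375),(.05,-.0225,.0375),(-.05,-.0225,.0375),(-.05,.0225,.0375)])
def res(p): return (proj(ci,p[:3]+P@R.from_euler('ZYX',p[3:6]).as_matrix().T)-uv).ravel()
r=least_squares(res,[.48,.346,.068,1.36,.26,0]);p=r.x
print(p[:3],np.degrees(p[3]),p[4:],np.abs(r.fun).max())
crop(cv2.imread('pics/s1_raw.png'),110,150,230,240,6,'pics/s1a.png')
E
```

```text
tcp [472.2364 304.5374 323.4713] yaw 77.62 tilt [-0.0006 -0.     -1.    ] local shift mm [-398.7 -395.7  323.8] twist 0 q [0.53 0.01 1.73 0.   1.41 0.74] F [-0.3  0.9 -0.9] w 0.998 t 10.6333
[0.48  0.348 0.062] 77.97984917337673 [0.2199 0.0102] 0.2992183031467164
```

View pics/s1a.png

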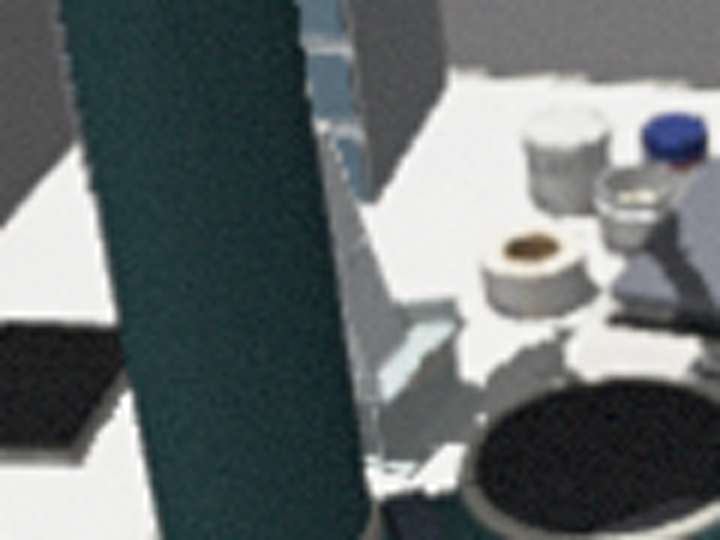

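Run:
```python
from h import *
from workcell import bot
ci=bot.camera_info('top')
def B(p): return (np.array(p,float)+.5)/5-.5+[270,150]
print(onz(ci,B([(248,222),(363,195),(437,100),(540,190)]),.03))
s=bot.read_state()
rows(s,[.4682,-.2940,.26],118.3,20)
```

```text
[[ 0.6095 -0.2481  0.03  ]
 [ 0.6319 -0.3345  0.03  ]
 [ 0.7057 -0.3905  0.03  ]
 [ 0.6386 -0.4672  0.03  ]]
[[[-29.3, 6.2, 3.2], np.float64(-2.03)], [[-29.5, 5.2, 3.2], np.float64(-2.03)], [[-29.6, 4.1, 3.2], np.float64(-2.03)], [[-29.8, 3.1, 3.2], np.float64(-2.03)], [[-29.9, 2.0, 3.2], np.float64(-2.03)], [[-29.9, 1.0, 3.2], np.float64(-2.03)], [[-29.9, -0.1, 3.2], np.float64(-2.03)], [[-29.9, -1.2, 3.2], np.float64(-2.03)]]
[[[-29.8, -2.2, 3.2], np.float64(-2.03)], [[-29.7, -3.3, 3.2], np.float64(-2.03)], [[-29.6, -4.3, 3.2], np.float64(-2.03)], [[-29.4, -5.4, 3.2], np.float64(-2.03)], [[-29.2, -6.4, 3.2], np.float64(-2.03)], [[-29.0, -7.5, 3.2], np.float64(-2.03)], [[-28.7, -8.5, 3.2], np.float64(-2.03)], [[-28.4, -9.5, 3.2], np.float64(-2.03)]]
[[[-28.0, -10.5, 3.2], np.float64(-2.03)], [[-27.6, -11.5, 3.2], np.float64(-2.03)], [[-27.2, -12.5, 3.2], np.float64(-2.03)], [[-26.7, -13.4, 3.2], np.float64(-2.03)]]
```

Emit:
{"api": "drive_tool", "payload": {
  "steps": [
    [[-29.3,6.2,3],-2],
    [[-29.5,5.2,3],-2],
    [[-29.6,4,3],-2],
    [[-29.8,3,3],-2],
    [[-30,2,3],-2],
    [[-30,1,3],-2],
    [[-30,0,3],-2],
    [[-30,-1,3],-2]
  ]
}}

```text
time: 11.3
tool_pos: [0.4695, 0.064, 0.2974]
tcp_rot: [-2.145, -2.292, 0.005]
wrist_force: [0.8, -0.7, 0.0]
width: 1.0
```

Emit:
{"api": "drive_tool", "payload": {
  "steps": [
    [[-30,-2,3],-2],
    [[-30,-3,3],-2],
    [[-29.6,-4.3,3],-2],
    [[-29.4,-5.4,3],-2],
    [[-29.2,-6.4,3],-2],
    [[-29,-7.5,3],-2],
    [[-28.7,-8.5,3],-2],
    [[-28.4,-9.5,3],-2]
  ]
}}

```text
time: 11.97
tool_pos: [0.467, -0.1755, 0.2733]
tcp_rot: [-1.804, -2.566, 0.001]
wrist_force: [-0.1, 0.2, -0.4]
width: 1.002
```

Emit:
{"api": "drive_tool", "payload": {
  "steps": [
    [[-28,-10.5,3],-2.1],
    [[-27.6,-11.5,3],-2.1],
    [[-27,-12.5,3],-2.1],
    [[-26.7,-13.4,3],-2.1],
    [[0,0,0],0],
    [[0,0,0],0]
  ]
}}

```text
time: 12.47
tool_pos: [0.4652, -0.2945, 0.261]
tcp_rot: [-1.617, -2.687, -0.001]
wrist_force: [0.3, -0.1, -0.2]
width: 0.999
```

```bash
python3 shot.py w13; python3 shot.py s2 scene
python3 - <<'E'
from h import *
from workcell import bot
plan(bot.read_state(),[.4682,-.2940,.079],118.3)
crop(cv2.imread('pics/s2_raw.png'),110,150,260,240,5,'pics/s2a.png')
E
```

```text
tcp [ 465.4645 -293.6426  261.535 ] yaw 117.97 tilt [-0.0037  0.0033 -1.    ] local shift mm [ 476.4 -273.   264.2] twist 0 q [-0.61  0.01  1.83  0.    1.3  -1.1 ] F [-0.4  0.8 -0.4] w 0.998 t 12.5167
tcp [ 465.7128 -293.173   262.1719] yaw 118.03 tilt [-0.0028  0.0027 -1.    ] local shift mm [ 476.7 -273.   264.2] twist 0 q [-0.61  0.01  1.83  0.    1.3  -1.1 ] F [ 0.1  0.2 -0.4] w 0.996 t 12.5667
tcp [ 465.7128 -293.173   262.1719] yaw 118.03 tilt [-0.0028  0.0027 -1.    ] local shift mm [ -2.6   2.  183.2] twist -0.27 q [-0.61  0.01  1.83  0.    1.3  -1.1 ] F [ 0.1  0.2 -0.4] w 0.996 t 12.5667
```

View pics/w13.png

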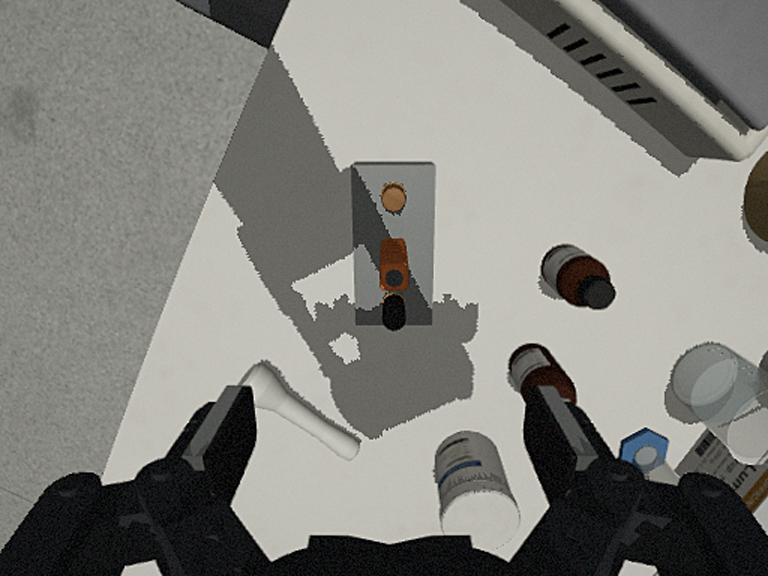

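View pics/s2a.png

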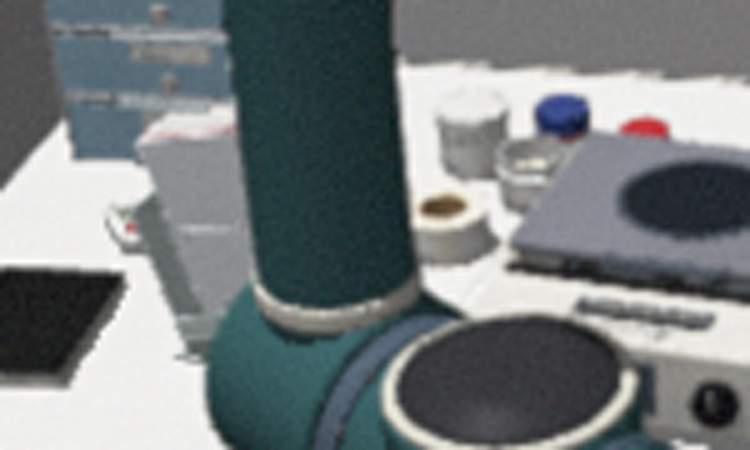

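Scene shows the two cartons flush with a thin seam, leaning on the backstop. Wrist view: key top face centred near (394,278). Check its position.

Run:
```python
from h import *
import pickle
ci=pickle.load(open('w13.pkl','rb'))
crop(cv2.imread('pics/w13_raw.png'),225,100,300,225,5,'pics/w13a.png')
def F(p): return (np.array(p,float)+.5)/1.5-.5
k=onz(ci,F([(380,266),(409,266),(409,290),(380,290)]),.124);print(k,k.mean(0))
b=onz(ci,F([(351,163),(436,163)]),.046);print(b)
```

```text
[[ 0.4566 -0.2912  0.124 ]
 [ 0.4721 -0.2829  0.124 ]
 [ 0.4794 -0.2963  0.124 ]
 [ 0.4637 -0.3047  0.124 ]] [ 0.4679 -0.2938  0.124 ]
[[ 0.4104 -0.2518  0.046 ]
 [ 0.465  -0.2228  0.046 ]]
```

View pics/w13a.png

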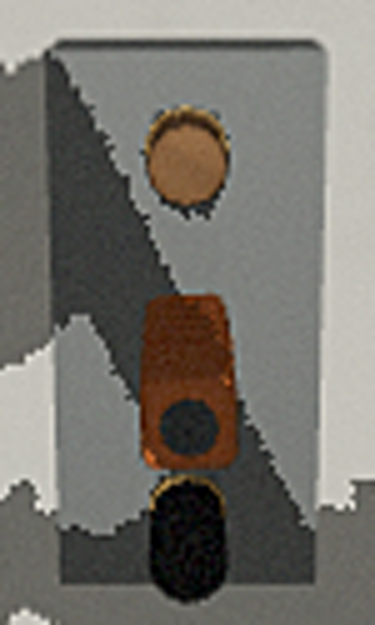

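Emit:
{"api": "drive_tool", "payload": {
  "steps": [
    [[-1,1,30],-0.2],
    [[-1,1,38],0],
    [[0,0,38],0],
    [[0,0,38],0],
    [[0,0,25],0],
    [[0,0,13],0],
    [[0,0,0],0],
    [[0,0,0],0]
  ]
}}

```text
time: 13.23
tool_pos: [0.4691, -0.2943, 0.0823]
tcp_rot: [-1.611, -2.697, -0.0]
wrist_force: [0.2, -0.8, 0.5]
width: 1.001
```

```bash
python3 shot.py w14
python3 - <<'E'
from h import *
from workcell import bot
plan(bot.read_state(),[.468,-.2939,.079],118.3)
E
```

```text
tcp [ 470.1883 -295.3117   83.7741] yaw 118.28 tilt [ 0.002  -0.0013 -1.    ] local shift mm [ 483.  -274.2   82.4] twist 0 q [-0.61  0.18  2.    0.    0.96 -1.1 ] F [ 0.4 -1.5 -0.2] w 0.999 t 13.2833
tcp [ 470.1883 -295.3117   83.7741] yaw 118.28 tilt [ 0.002  -0.0013 -1.    ] local shift mm [ 2.3 -1.3  4.8] twist -0.02 q [-0.61  0.18  2.    0.    0.96 -1.1 ] F [ 0.4 -1.5 -0.2] w 0.999 t 13.2833
```

View pics/w14.png

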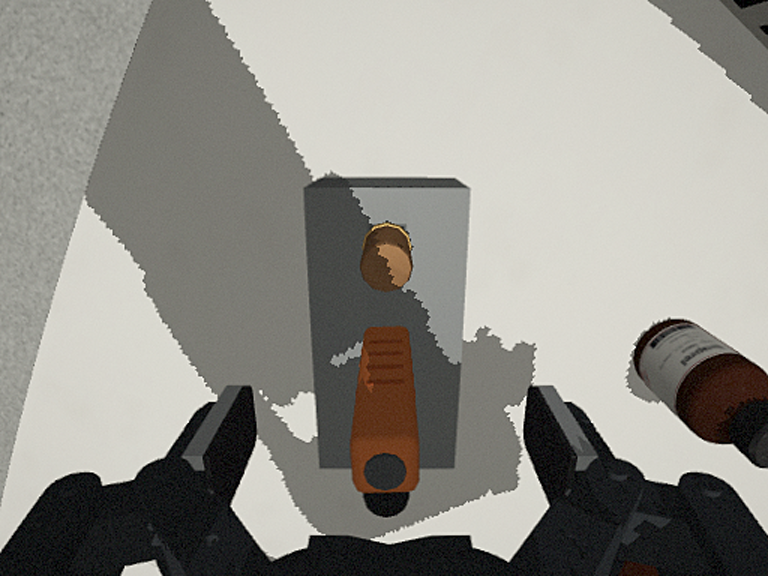

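Emit:
{"api": "drive_tool", "payload": {
  "steps": [
    [[0,0,3],0],
    [[0,0,0],0],
    [[0,0,0],0]
  ]
}}

```text
time: 13.53
tool_pos: [0.4698, -0.2958, 0.0808]
tcp_rot: [1.611, 2.694, -0.0]
wrist_force: [-0.6, 0.3, -0.2]
width: 1.003
```

Run:
```python
from h import *
from workcell import bot
plan(bot.read_state(),[.468,-.2939,.079],118.3)
```

```text
tcp [ 469.8296 -295.8138   80.788 ] yaw 118.23 tilt [ 0.0023 -0.0016 -1.    ] local shift mm [ 2.6 -0.7  1.8] twist -0.07 q [-0.61  0.18  2.    0.    0.95 -1.1 ] F [-0.6  0.3 -0.2] w 1.003 t 13.5333
```

Emit:
{"api": "drive_tool", "payload": {
  "steps": [
    [[2.5,-0.7,1],0],
    [[0,0,0],0],
    [[0,0,0],0]
  ]
}}

```text
time: 13.78
tool_pos: [0.4669, -0.2932, 0.0784]
tcp_rot: [1.612, 2.696, 0.0]
wrist_force: [-0.2, -0.2, 0.6]
width: 0.999
```

Emit:
{"api": "drive_tool", "payload": {
  "steps": [
    [[0,0,0],0],
    [[0,0,0],0],
    [[0,0,0],0],
    [[0,0,0],0],
    [[0,0,0],0],
    [[0,0,0],0],
    [[0,0,0],0],
    [[0,0,0],0]
  ],
  "jaw": 0,
  "force": 60
}}

```text
time: 14.45
tool_pos: [0.4671, -0.2934, 0.0782]
tcp_rot: [1.612, 2.696, -0.0]
wrist_force: [-0.0, -0.3, 0.7]
width: 0.197
```

```bash
python3 shot.py w15
```

```text
tcp [ 467.1203 -293.3787   78.2309] yaw 118.23 tilt [ 0.0002 -0.0001 -1.    ] local shift mm [ 479.5 -272.8   78.1] twist 0 q [-0.61  0.18  2.01  0.    0.95 -1.1 ] F [ 0.6 -0.7  0.4] w 0.201 t 14.5
```

View pics/w15.png

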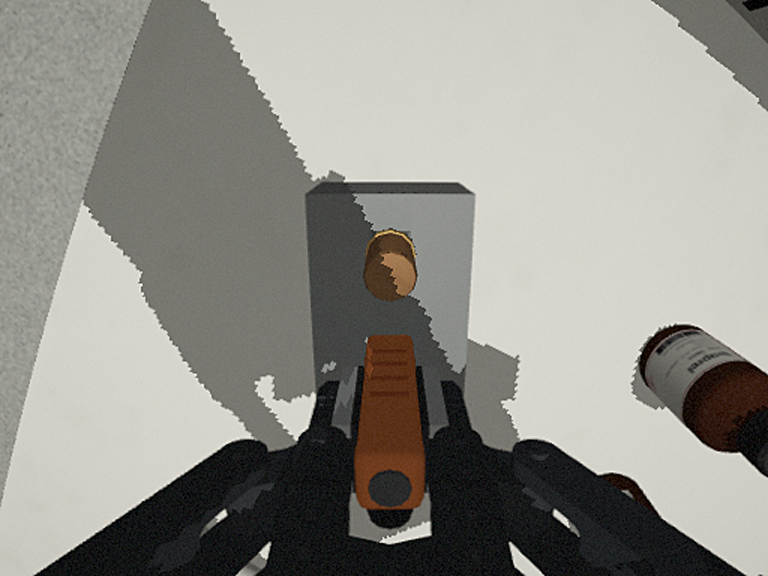

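Emit:
{"api": "drive_tool", "payload": {
  "steps": [
    [[0,0,-10],0],
    [[0,0,-25],0],
    [[0,0,-35],0],
    [[0,0,-35],0],
    [[0,0,-20],0],
    [[0,0,0],0]
  ]
}}

```text
time: 15.0
tool_pos: [0.4702, -0.2955, 0.2104]
tcp_rot: [1.607, 2.687, -0.001]
wrist_force: [0.6, -0.3, -0.1]
width: 0.204
```

Run:
```python
from h import *
from workcell import bot
s=bot.read_state(); plan(s,[.4299,.0295,.182],173.6); rows(s,[.4299,.0295,.182],173.6,12)
```

```text
tcp [ 470.2054 -295.471   210.3736] yaw 118.24 tilt [ 0.0093 -0.0064 -0.9999] local shift mm [305.6 118.1  25.9] twist -55.36 q [-0.61  0.05  1.89  0.    1.19 -1.1 ] F [ 0.6 -0.3 -0.1] w 0.204 t 15.0
[[[25.4, 9.9, 2.4], np.float64(-4.61)], [[24.6, 11.9, 2.4], np.float64(-4.61)], [[23.5, 13.8, 2.4], np.float64(-4.61)], [[22.4, 15.7, 2.4], np.float64(-4.61)], [[21.0, 17.4, 2.4], np.float64(-4.61)], [[19.6, 19.0, 2.4], np.float64(-4.61)], [[18.0, 20.5, 2.4], np.float64(-4.61)], [[16.2, 21.9, 2.4], np.float64(-4.61)]]
[[[14.4, 23.2, 2.4], np.float64(-4.61)], [[12.5, 24.2, 2.4], np.float64(-4.61)], [[10.5, 25.2, 2.4], np.float64(-4.61)], [[8.5, 25.9, 2.4], np.float64(-4.61)]]
```

Emit:
{"api": "drive_tool", "payload": {
  "steps": [
    [[25.4,10,2],-4.6],
    [[24.6,12,2],-4.6],
    [[23.5,13.8,2],-4.6],
    [[22.4,15.7,2],-4.6],
    [[21,17.4,2],-4.6],
    [[19.6,19,2],-4.6],
    [[18,20.5,2],-4.6],
    [[16.2,22,2],-4.6]
  ]
}}

```text
time: 15.67
tool_pos: [0.4394, -0.0751, 0.1864]
tcp_rot: [-0.673, -3.067, -0.0]
wrist_force: [0.6, -0.5, -0.1]
width: 0.202
```

Emit:
{"api": "drive_tool", "payload": {
  "steps": [
    [[14.4,23.2,2],-4.6],
    [[12.5,24.2,2],-4.6],
    [[10.5,25.2,2],-4.6],
    [[8.5,26,2],-4.7],
    [[0,0,0],0],
    [[0,0,0],0],
    [[0,0,0],0]
  ]
}}

```text
time: 16.25
tool_pos: [0.4271, 0.0317, 0.1788]
tcp_rot: [-0.177, -3.136, 0.001]
wrist_force: [-0.2, 0.3, -0.6]
width: 0.202
```

```bash
python3 shot.py w16
python3 - <<'E'
from h import *
from workcell import bot
s=bot.read_state(); plan(s,[.4299,.0295,.162],173.6)
E
```

```text
tcp [427.3323  31.3252 178.9536] yaw 173.48 tilt [-0.0004 -0.0005 -1.    ] local shift mm [421.  -79.5 179.1] twist 0 q [ 0.02 -0.18  2.16 -0.    1.16 -1.44] F [ 0.  -0.6 -0.6] w 0.201 t 16.3
tcp [427.3323  31.3252 178.9536] yaw 173.48 tilt [-0.0004 -0.0005 -1.    ] local shift mm [-2.8 -1.5 17. ] twist -0.12 q [ 0.02 -0.18  2.16 -0.    1.16 -1.44] F [ 0.  -0.6 -0.6] w 0.201 t 16.3
```

View pics/w16.png

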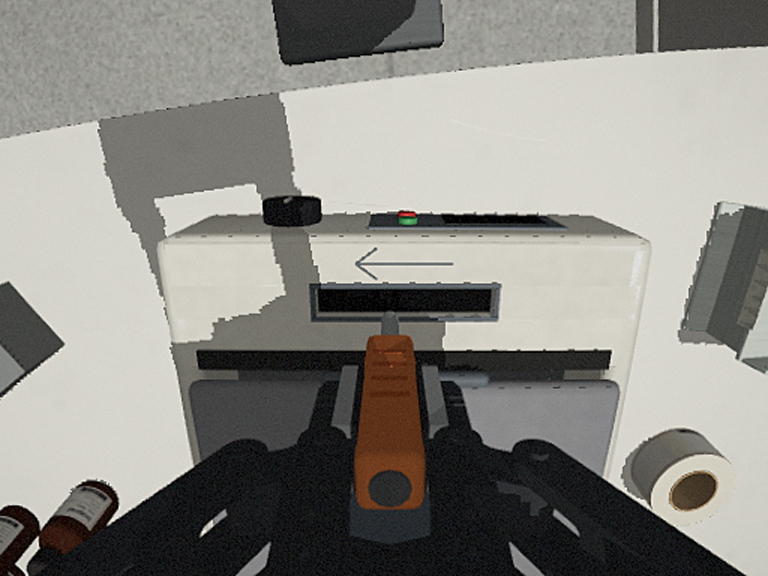

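```bash
cat > m16.py <<'E'
from h import *
import pickle,sys
ci=pickle.load(open('w16.pkl','rb'))
crop(cv2.imread('pics/w16_raw.png'),200,180,340,250,5,'pics/w16a.png')
def F(p): return (np.array(p,float)+.5)/1.5-.5
sl=onz(ci,F([(315,286),(496,286),(496,318),(315,318)]),.08); print('slot',sl.mean(0),sl)
t=onz(ci,F([(391,316)]),.179-.0722+.003); print('tip',t)
E
python3 m16.py
```

```text
slot [0.4315 0.0405 0.08  ] [[ 0.417  -0.0063  0.08  ]
 [ 0.4278  0.0892  0.08  ]
 [ 0.4461  0.0885  0.08  ]
 [ 0.4351 -0.0093  0.08  ]]
tip [[0.4269 0.0331 0.1098]]
```

View pics/w16a.png

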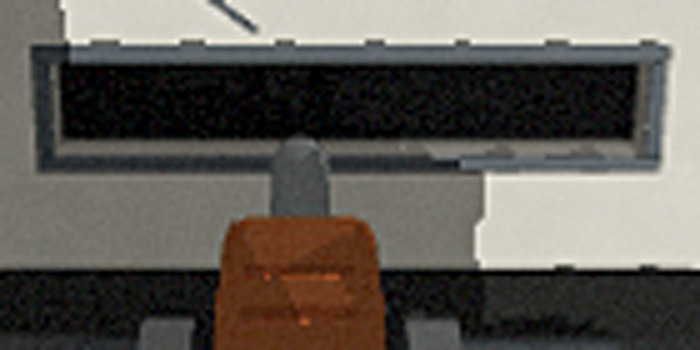

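Emit:
{"api": "drive_tool", "payload": {
  "steps": [
    [[-3.3,-2.2,12],0],
    [[0,0,8],0],
    [[0,0,0],0],
    [[0,0,0],0]
  ]
}}

```text
time: 16.63
tool_pos: [0.4297, 0.0287, 0.1584]
tcp_rot: [-0.18, -3.134, 0.0]
wrist_force: [-0.2, -1.1, -0.4]
width: 0.205
```

```bash
python3 shot.py w17; python3 -c "
from h import *
crop(cv2.imread('pics/w17_raw.png'),190,180,350,260,5,'pics/w17a.png')"
```

```text
tcp [430.1792  28.8434 158.9019] yaw 173.45 tilt [-0.001  0.    -1.   ] local shift mm [423.9 -77.7 159.4] twist 0 q [ 0.01 -0.15  2.18  0.    1.11 -1.45] F [ 1.   0.8 -1.4] w 0.207 t 16.6833
```

View pics/w17a.png

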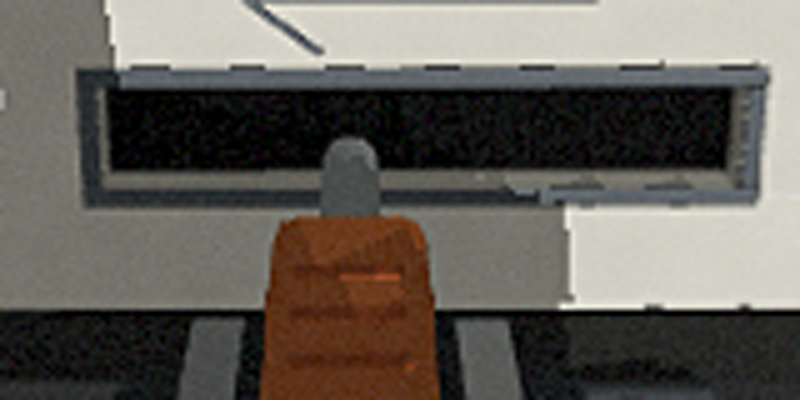

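Emit:
{"api": "drive_tool", "payload": {
  "steps": [
    [[-1,0,4],0],
    [[0,0,4],0],
    [[0,0,4],0],
    [[0,0,4],0],
    [[0,0,0],0],
    [[0,0,0],0]
  ]
}}

```text
time: 17.18
tool_pos: [0.431, 0.0294, 0.1427]
tcp_rot: [-0.177, -3.136, 0.0]
wrist_force: [-0.0, 0.3, -0.7]
width: 0.205
```

Emit:
{"api": "drive_tool", "payload": {
  "steps": [
    [[0,0,2],0],
    [[0,0,2],0],
    [[0,0,0],0],
    [[0,0,0],0]
  ]
}}

```text
time: 17.52
tool_pos: [0.4314, 0.0293, 0.1391]
tcp_rot: [-0.177, -3.136, -0.0]
wrist_force: [-0.1, -0.0, -0.1]
width: 0.201
```

No contact at bar level: the tip is in the eye. Going deeper.

Emit:
{"api": "drive_tool", "payload": {
  "steps": [
    [[0,0,2.5],0],
    [[0,0,2.5],0],
    [[0,0,2],0],
    [[0,0,2],0],
    [[0,0,0],0],
    [[0,0,0],0]
  ]
}}

```text
time: 18.02
tool_pos: [0.4312, 0.0293, 0.1299]
tcp_rot: [-0.177, -3.136, 0.0]
wrist_force: [0.6, 0.2, -0.6]
width: 0.2
```

```bash
python3 shot.py w18
```

```text
tcp [431.3911  29.2822 130.0508] yaw 173.53 tilt [-0.0002 -0.     -1.    ] local shift mm [425.3 -77.7 130.2] twist 0 q [ 0.01 -0.12  2.21 -0.    1.05 -1.45] F [0.2 0.3 0.2] w 0.201 t 18.0667
```

View pics/w18.png

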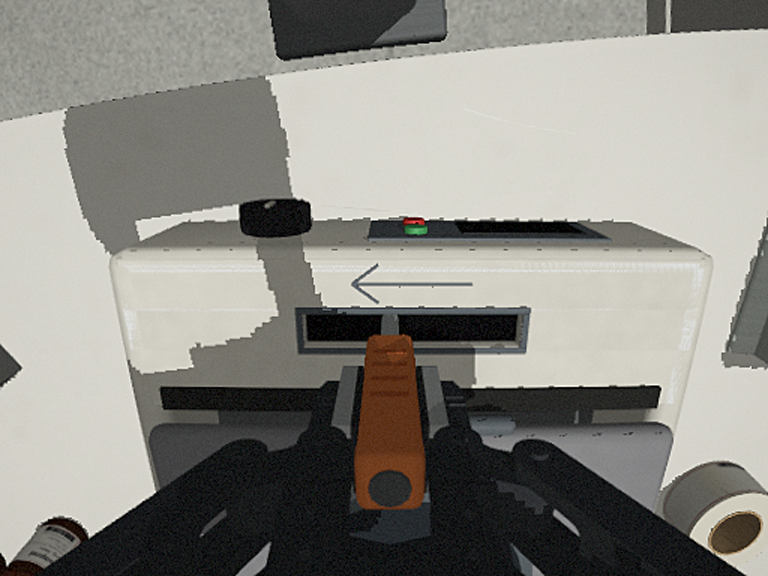

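Emit:
{"api": "drive_tool", "payload": {
  "steps": [
    [[0,-2,0],0],
    [[0,-2,0],0],
    [[0,-2,0],0],
    [[0,-2,0],0],
    [[0,-2,0],0],
    [[0,-2,0],0],
    [[0,-2,0],0],
    [[0,0,0],0]
  ]
}}

```text
time: 18.73
tool_pos: [0.43, 0.0152, 0.1303]
tcp_rot: [0.178, 3.136, 0.0]
wrist_force: [0.3, 4.0, -0.1]
width: 0.202
```

Emit:
{"api": "drive_tool", "payload": {
  "steps": [
    [[0,-1.5,0],0],
    [[0,-1.5,0],0],
    [[0,-1.5,0],0],
    [[0,-1.5,0],0],
    [[0,0,0],0]
  ]
}}

```text
time: 19.15
tool_pos: [0.4292, 0.0088, 0.1302]
tcp_rot: [0.177, 3.136, -0.001]
wrist_force: [0.9, 3.1, -0.2]
width: 0.202
```

```bash
python3 shot.py w19
```

```text
tcp [429.2567   8.8655 130.2488] yaw 173.54 tilt [ 0.0001 -0.001  -1.    ] local shift mm [425.6 -57.  130.2] twist 0 q [-0.04 -0.12  2.21 -0.    1.05 -1.49] F [1.6 2.8 0.9] w 0.2 t 19.2
```

View pics/w19.png

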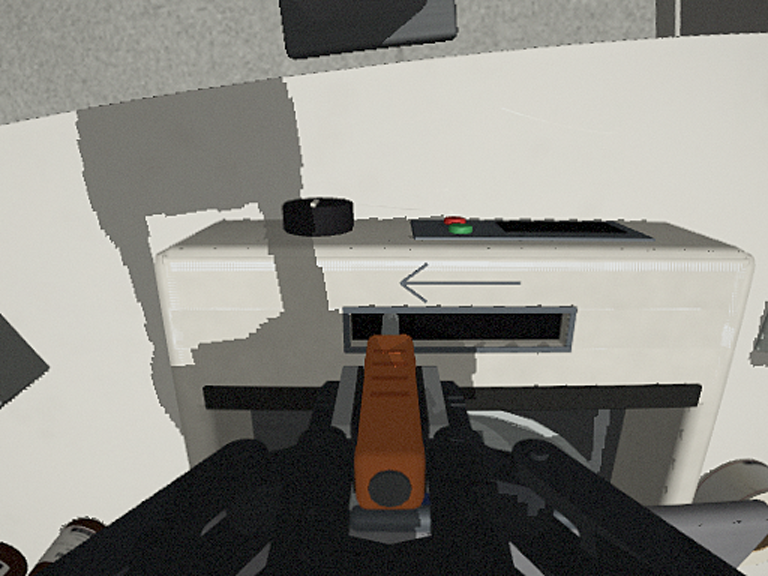

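Emit:
{"api": "drive_tool", "payload": {
  "steps": [
    [[0,-1,0],0],
    [[0,-1,0],0],
    [[0,0,0],0],
    [[0,0,0],0],
    [[0,0,0],0],
    [[0,0,0],0],
    [[0,0,0],0],
    [[0,0,0],0]
  ]
}}

```text
time: 19.87
tool_pos: [0.4289, 0.0073, 0.1301]
tcp_rot: [-0.177, -3.136, 0.001]
wrist_force: [0.8, 2.4, 0.8]
width: 0.202
```

Emit:
{"api": "drive_tool", "payload": {
  "steps": [
    [[0,3,0],0],
    [[0,0,-5],0],
    [[0,0,-15],0],
    [[0,0,-25],0],
    [[0,0,-30],0],
    [[0,0,-10],0],
    [[0,0,0],0],
    [[0,0,0],0]
  ]
}}

```text
time: 20.53
tool_pos: [0.4294, 0.0103, 0.2152]
tcp_rot: [0.177, 3.136, -0.0]
wrist_force: [-0.1, -0.7, -1.0]
width: 0.201
```

```bash
python3 shot.py s3 scene; python3 shot.py w20
python3 - <<'E'
from h import *
from workcell import bot
s=bot.read_state(); rows(s,[.4671,-.2934,.18],118.23,12)
E
```

```text
tcp [428.5101  10.3589 213.9812] yaw 173.54 tilt [-0.0017 -0.0002 -1.    ] local shift mm [424.3 -58.4 214.7] twist 0 q [-0.03 -0.21  2.12 -0.    1.23 -1.49] F [ 0.4 -0.3 -0.8] w 0.203 t 20.5833
tcp [428.0387  10.3817 213.3297] yaw 173.54 tilt [-0.0031 -0.0001 -1.    ] local shift mm [423.5 -58.4 214.6] twist 0 q [-0.03 -0.2   2.12 -0.    1.23 -1.49] F [-0.6  0.4 -1. ] w 0.2 t 20.6333
[[[-6.1, -24.8, 2.8], np.float64(4.61)], [[-8.1, -24.2, 2.8], np.float64(4.61)], [[-10.0, -23.5, 2.8], np.float64(4.61)], [[-11.8, -22.6, 2.8], np.float64(4.61)], [[-13.6, -21.6, 2.8], np.float64(4.61)], [[-15.3, -20.4, 2.8], np.float64(4.61)], [[-16.9, -19.1, 2.8], np.float64(4.61)], [[-18.4, -17.7, 2.8], np.float64(4.61)]]
[[[-19.7, -16.2, 2.8], np.float64(4.61)], [[-21.0, -14.5, 2.8], np.float64(4.61)], [[-22.1, -12.8, 2.8], np.float64(4.61)], [[-23.0, -11.0, 2.8], np.float64(4.61)]]
```

View pics/s3.png

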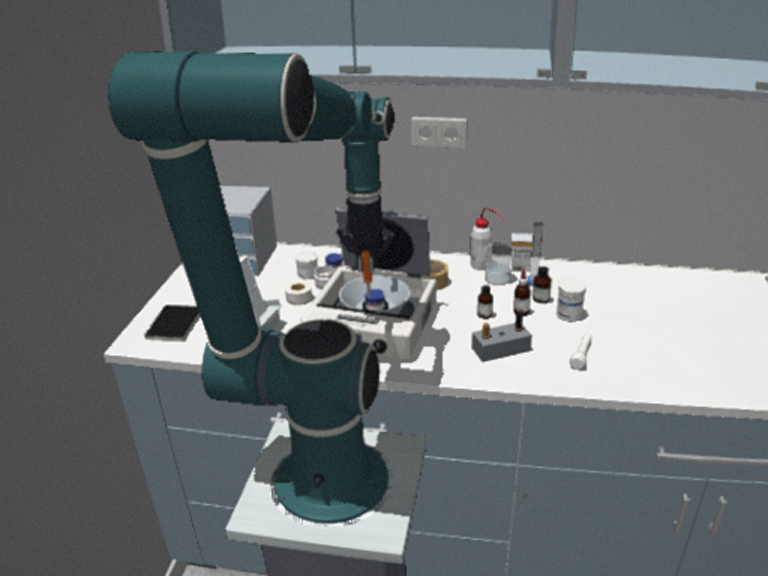

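View pics/w20.png

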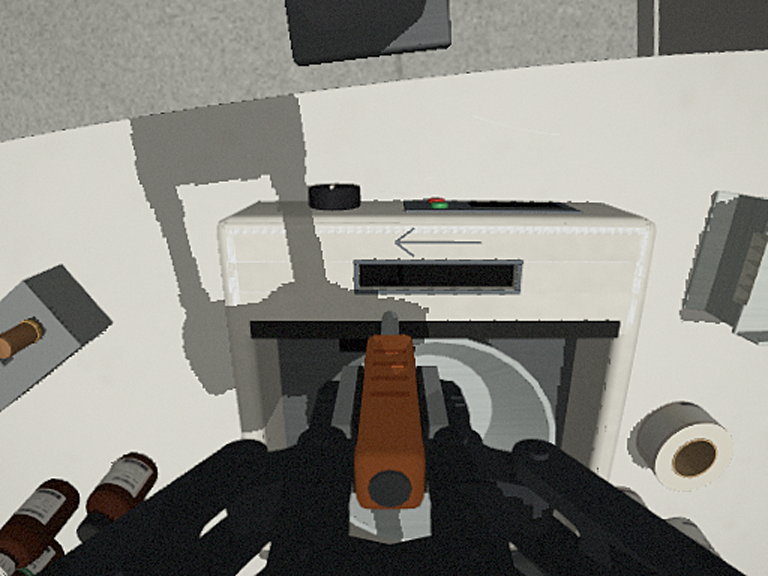

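The lid is fully up at (385,240) in the scene view. Return the key to its block.

Emit:
{"api": "drive_tool", "payload": {
  "steps": [
    [[-6,-24.8,1],4.6],
    [[-8,-24.2,1],4.6],
    [[-10,-23.5,1],4.6],
    [[-11.8,-22.6,1],4.6],
    [[-13.6,-21.6,1],4.6],
    [[-15.3,-20.4,1],4.6],
    [[-17,-19,1],4.6],
    [[-18.4,-17.7,1],4.6]
  ]
}}

```text
time: 21.3
tool_pos: [0.4541, -0.1927, 0.2046]
tcp_rot: [-1.163, -2.914, -0.0]
wrist_force: [0.7, 0.2, -0.4]
width: 0.205
```

Emit:
{"api": "drive_tool", "payload": {
  "steps": [
    [[-19.7,-16.2,1],4.6],
    [[-21,-14.5,1],4.6],
    [[-22,-12.8,1],4.6],
    [[-23,-11,1],4.7],
    [[0,0,0],0],
    [[0,0,0],0],
    [[0,0,0],0]
  ]
}}

```text
time: 21.88
tool_pos: [0.4675, -0.2921, 0.2012]
tcp_rot: [-1.61, -2.693, -0.001]
wrist_force: [0.3, -0.6, -1.2]
width: 0.205
```

```bash
python3 shot.py w21
python3 - <<'E'
from h import *
from workcell import bot
s=bot.read_state(); plan(s,[.4671,-.2934,.128],118.23)
E
```

```text
tcp [ 467.7522 -291.8659  201.6697] yaw 118.3 tilt [-0.0023  0.002  -1.    ] local shift mm [ 478.1 -273.3  203.3] twist 0 q [-0.6   0.05  1.9   0.    1.19 -1.1 ] F [ 1.  -0.3 -0.7] w 0.201 t 21.9333
tcp [ 467.7522 -291.8659  201.6697] yaw 118.3 tilt [-0.0023  0.002  -1.    ] local shift mm [-1.3 -1.2 73.7] twist 0.07 q [-0.6   0.05  1.9   0.    1.19 -1.1 ] F [ 1.  -0.3 -0.7] w 0.201 t 21.9333
```

View pics/w21.png

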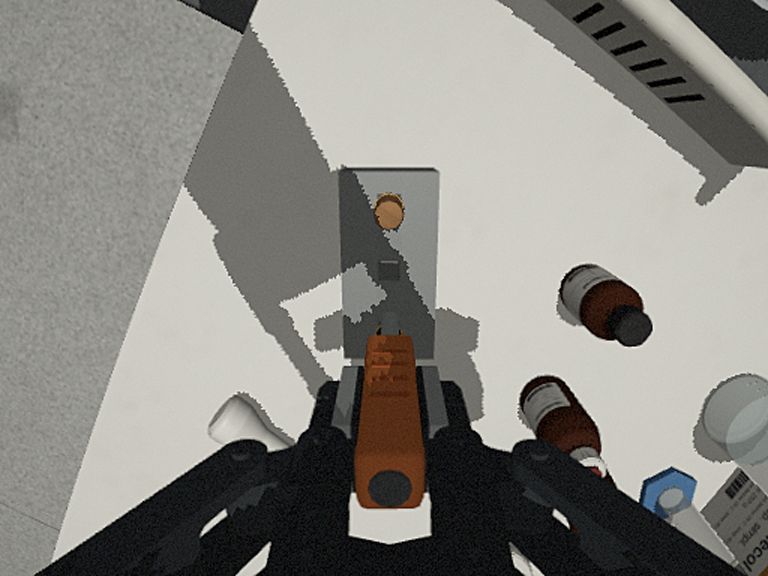

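Emit:
{"api": "drive_tool", "payload": {
  "steps": [
    [[-1,-1,20],0],
    [[0,0,25],0],
    [[0,0,20],0],
    [[0,0,5],0],
    [[0,0,0],0],
    [[0,0,0],0],
    [[0,0,0],0]
  ]
}}

```text
time: 22.52
tool_pos: [0.4693, -0.2947, 0.1348]
tcp_rot: [1.61, 2.695, -0.0]
wrist_force: [-0.6, 0.5, -1.0]
width: 0.197
```

```bash
python3 shot.py w22
python3 - <<'E'
from h import *
from workcell import bot
s=bot.read_state(); plan(s,[.4671,-.2934,.1],118.23)
E
```

```text
tcp [ 469.3928 -294.943   135.0358] yaw 118.27 tilt [ 0.0026 -0.0018 -1.    ] local shift mm [ 482.4 -273.9  133.3] twist 0 q [-0.61  0.12  1.96  0.    1.06 -1.1 ] F [ 0.  -0.1 -0.2] w 0.199 t 22.5667
tcp [ 469.3928 -294.943   135.0358] yaw 118.27 tilt [ 0.0026 -0.0018 -1.    ] local shift mm [ 2.5 -1.3 35. ] twist 0.04 q [-0.61  0.12  1.96  0.    1.06 -1.1 ] F [ 0.  -0.1 -0.2] w 0.199 t 22.5667
```

View pics/w22.png

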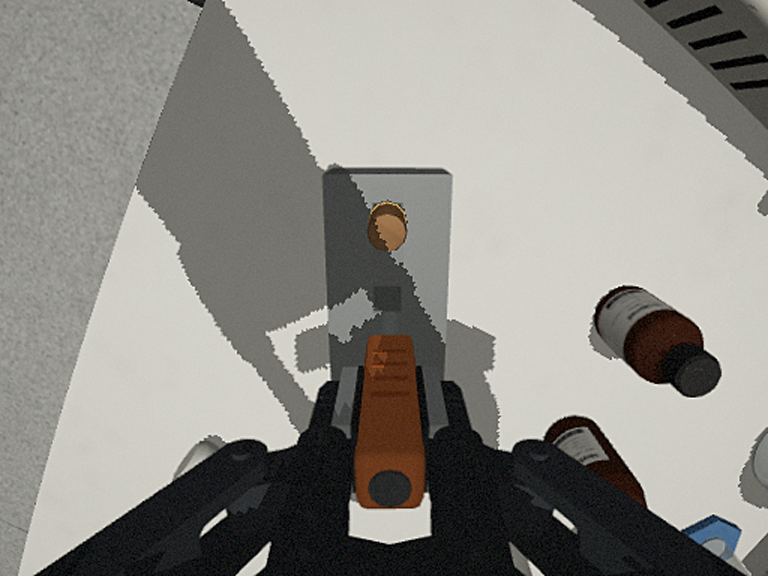

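Emit:
{"api": "drive_tool", "payload": {
  "steps": [
    [[2.3,-1,6],0],
    [[0,0,5],0],
    [[0,0,0],0],
    [[0,0,0],0],
    [[0,0,0],0]
  ]
}}

```text
time: 22.98
tool_pos: [0.4661, -0.2929, 0.122]
tcp_rot: [-1.612, -2.696, -0.0]
wrist_force: [0.8, -0.2, 0.7]
width: 0.203
```

```bash
python3 shot.py w23
python3 - <<'E'
from h import *
from workcell import bot
s=bot.read_state(); plan(s,[.4671,-.2934,.1],118.23)
crop(cv2.imread('pics/w23_raw.png'),200,130,320,260,5,'pics/w23a.png')
E
```

```text
tcp [ 466.3005 -293.0276  122.2201] yaw 118.23 tilt [ 0.0001 -0.0001 -1.    ] local shift mm [ 478.7 -272.3  122.1] twist 0 q [-0.61  0.12  1.98  0.    1.04 -1.1 ] F [ 0.5 -0.5 -1.1] w 0.203 t 23.0333
tcp [ 466.3005 -293.0276  122.2201] yaw 118.23 tilt [ 0.0001 -0.0001 -1.    ] local shift mm [-0.7  0.5 22.2] twist -0.0 q [-0.61  0.12  1.98  0.    1.04 -1.1 ] F [ 0.5 -0.5 -1.1] w 0.203 t 23.0333
```

View pics/w23a.png

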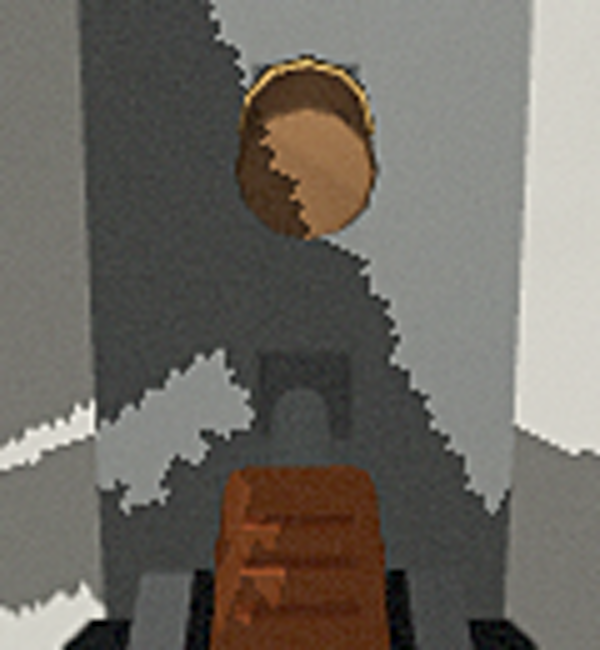

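Emit:
{"api": "drive_tool", "payload": {
  "steps": [
    [[-0.6,0.4,3],0],
    [[0,0,4],0],
    [[0,0,4],0],
    [[0,0,0],0]
  ]
}}

```text
time: 23.37
tool_pos: [0.4661, -0.2928, 0.1099]
tcp_rot: [-1.612, -2.694, -0.0]
wrist_force: [-0.5, -0.2, -0.2]
width: 0.203
```

Emit:
{"api": "drive_tool", "payload": {
  "steps": [
    [[0,0,6],0],
    [[0,0,6],0],
    [[0,0,6],0],
    [[0,0,6],0],
    [[0,0,5],0],
    [[0,0,0],0],
    [[0,0,0],0]
  ]
}}

```text
time: 23.95
tool_pos: [0.4665, -0.293, 0.0815]
tcp_rot: [-1.612, -2.695, -0.0]
wrist_force: [-1.3, -0.4, -0.1]
width: 0.198
```

Emit:
{"api": "drive_tool", "payload": {
  "steps": [
    [[0,0,1.5],0],
    [[0,0,1.5],0],
    [[0,0,1],0],
    [[0,0,0],0]
  ]
}}

```text
time: 24.28
tool_pos: [0.4671, -0.2934, 0.0783]
tcp_rot: [1.612, 2.696, -0.0]
wrist_force: [0.1, -0.1, -0.7]
width: 0.204
```

Emit:
{"api": "drive_tool", "payload": {
  "steps": [
    [[0,0,1],0],
    [[0,0,0.5],0],
    [[0,0,0],0]
  ]
}}

```text
time: 24.53
tool_pos: [0.4672, -0.2935, 0.0782]
tcp_rot: [1.612, 2.696, -0.0]
wrist_force: [-2.7, 1.6, 8.3]
width: 0.202
```

Seated (8 N up from the block). Release, back off straight up.

Emit:
{"api": "drive_tool", "payload": {
  "steps": [
    [[0,0,-1],0],
    [[0,0,0],0],
    [[0,0,0],0]
  ]
}}

```text
time: 24.78
tool_pos: [0.4672, -0.2935, 0.0782]
tcp_rot: [1.612, 2.695, -0.0]
wrist_force: [-0.6, -0.2, 3.8]
width: 0.202
```

Emit:
{"api": "drive_tool", "payload": {
  "steps": [
    [[0,0,0],0],
    [[0,0,0],0],
    [[0,0,0],0],
    [[0,0,0],0],
    [[0,0,0],0],
    [[0,0,0],0]
  ],
  "jaw": 1
}}

```text
time: 25.28
tool_pos: [0.4668, -0.2932, 0.0775]
tcp_rot: [-1.612, -2.696, -0.0]
wrist_force: [0.4, 0.0, -0.0]
width: 1.0
```

Emit:
{"api": "drive_tool", "payload": {
  "steps": [
    [[0,0,-15],0],
    [[0,0,-30],0],
    [[0,0,-38],0],
    [[0,0,-38],0],
    [[0,0,-38],0],
    [[0,0,-20],0],
    [[0,0,0],0],
    [[0,0,0],0]
  ]
}}

```text
time: 25.95
tool_pos: [0.4678, -0.2939, 0.2587]
tcp_rot: [1.61, 2.693, -0.0]
wrist_force: [-1.1, 0.3, 0.0]
width: 1.006
```

```bash
python3 shot.py w24; python3 shot.py s4 scene; python3 -c "
from h import *
crop(cv2.imread('pics/s4_raw.png'),100,120,420,250,2.5,'pics/s4a.png')
crop(cv2.imread('pics/w24_raw.png'),210,80,330,230,4,'pics/w24a.png')"
```

```text
tcp [ 466.7796 -293.1794  256.5486] yaw 118.24 tilt [ 0.0002 -0.0001 -1.    ] local shift mm [ 479.2 -272.6  256.4] twist 0 q [-0.61  0.01  1.84  0.    1.29 -1.1 ] F [-0.5  0.1  0. ] w 1.001 t 26.0
tcp [ 466.1128 -292.708   255.175 ] yaw 118.24 tilt [-0.0019  0.0014 -1.    ] local shift mm [ 477.9 -271.9  256.5] twist 0 q [-0.61  0.02  1.84  0.    1.29 -1.1 ] F [-0.8  0.7 -0.7] w 0.999 t 26.05
```

View pics/w24a.png

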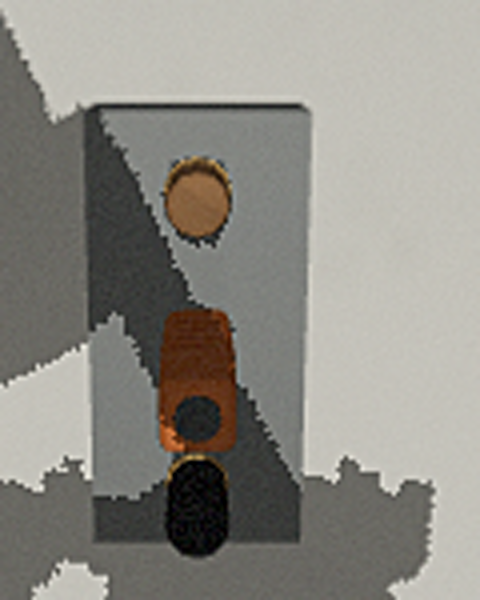

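View pics/s4a.png

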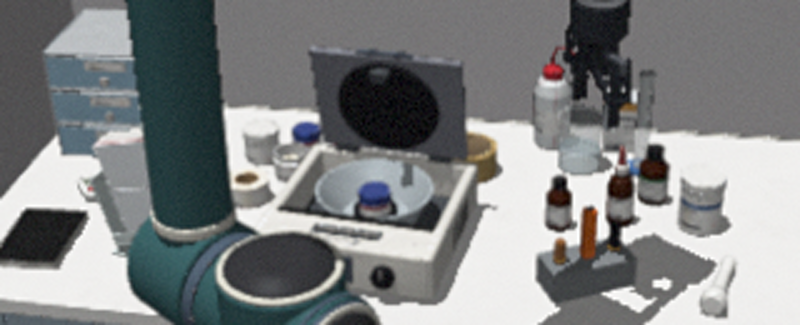

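```bash
python3 shot.py t2 top; python3 -c "
from h import *
crop(cv2.imread('pics/t2_raw.png'),90,150,290,270,4,'pics/t2a.png')"
```

```text
tcp [ 465.8191 -292.5261  254.4686] yaw 118.23 tilt [-0.003   0.0021 -1.    ] local shift mm [ 477.2 -271.6  256.5] twist 0 q [-0.61  0.02  1.84  0.    1.29 -1.1 ] F [-0.  -0.6 -0.2] w 0.998 t 26.1
```

View pics/t2a.png

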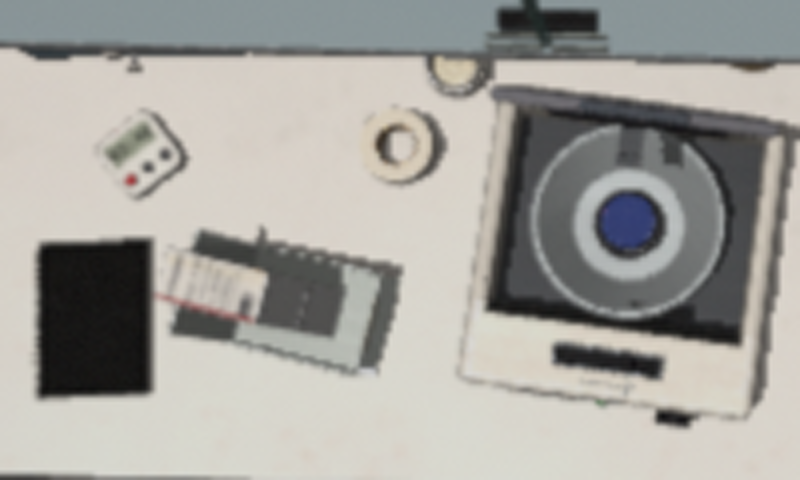

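Run:
```python
from h import *
import pickle
ci=pickle.load(open('t2.pkl','rb'))
P=np.array([(.05,.0225,.0375),(.05,-.0225,.0375),(-.05,-.0225,.0375),(-.05,.0225,.0375)])
for q in ([.4851,.3654,.1392,77.37],):
  X=q[:3]+P@R.from_euler('ZY',[np.radians(q[3]),.26]).as_matrix().T
  print('pred',((proj(ci,X)-[90,150]+.5)*4-.5).round(0).tolist())
M=R.from_euler('ZY',[np.radians(77.9),.26]).as_matrix()
X=np.array([.4882,.385,.0190])+np.array([(0,.0225,.075),(0,-.0225,.075),(-.1,-.0225,.075),(-.1,.0225,.075)])@M.T
print('low pred',((proj(ci,X)-[90,150]+.5)*4-.5).round(0).tolist())
```

```text
pred [[153.0, 298.0], [167.0, 247.0], [268.0, 273.0], [254.0, 325.0]]
low pred [[198.0, 308.0], [211.0, 259.0], [308.0, 282.0], [295.0, 332.0]]
```

Predicted corners (153,298),(167,247),(268,273),(254,325) match the top view within about 5 enlarged pixels. The stack has not shifted, so I'll hand in.

```bash
python3 -c "
from workcell import bot
print(bot.finish_job())"
```

```text
the job is handed in; nothing more can be done
None
```

The whole job was done in the order asked and handed in at about 26 s of the allowed 72 s.

- **Carton:** I took it off the lid, pivoted it flush onto the low carton and slid it against the backstop. My last fit puts its centre at about (-50, -1, 109 to 113) mm in the rack, against the target of (-50, 0, 113). The top view just before hand-in matched that fit, so the stack had not moved.
- **Carton tilt:** A fit with tilt left free gave 0.21 rad rather than 0.26. The low carton fitted at 0.22 by the same method, so I take this as measuring bias. The scene view shows the two cartons with a tight seam.
- **Latch:** The eye could be faintly seen in the wrist picture at about y = -10 mm, so I felt there first. The tip dropped in at the first try, going 13 mm below the bar's top without force. Drawing the bar about 22 mm along the arrow, against 2 to 4 N, released the lid, and the last scene and top views show it fully up.
- **Key:** It is back upright in its own hole. It met the block at the same height as before I took it out, with about 8 N of contact, and the last wrist view of it looks the same as before I took it out.
- **Bystanders:** The timer, tape, bottles, jar and pestle look where they were in the last pictures.
- **Forces:** The highest contact force I read was about 22 N, while seating the carton. The gripper was open and clear of everything when I handed in.

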